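# Load a slide carrier into the scanner rack and jog the rack in

## Task

Take the slide carrier with the orange tab out of the white stand and lower it gently all the way down into the one empty slot of the leaning scanner rack before letting it go. Then press the green jog button on the console and hold it down without a break for about three seconds, so that the rack's red pointer runs into the green band on the bed, and release it with the pointer inside the band. Do not disturb the other carriers, the dishes or the bottle.

Things in the scene. Friction and masses are not known exactly. Their poses are not given: they have to be found in the camera images.
- carrier_mid (a point): Slide carrier to load, 140 g, loose, upright in the stand: ivory frame 150 (y) x 88 (z) x 5 mm (x) with glass and pink/violet tissue, an ORANGE tab in the middle of its top edge. Tab 36 (y) x 40 (z) x 5 mm; whole height 128. Point: centre of the whole outline, 64 mm above its lower edge; the tab spans 24 to 64 mm above the point. z up towards the tab, x normal to the faces; both faces look alike.
- stand: White fixed stand, base 90 (x) x 190 (y) x 12 mm, origin at the centre of its underside. Two ribs along y (170 mm long, tops 42 mm above the table) leave a groove 7 mm wide in the middle; the carrier stands in it on the base, its lower edge 12 mm above the table, its axes parallel to the stand's.
- slot_floor (a point): Middle of the floor of the empty third slot of the five in the grey rack. The rack leans 30 deg: z, the line along which carriers slide in and out, points up and to the robot's left; y level, along the slot (carrier width), away from the robot; x normal to the carriers, to the robot's right and up. Slots 8 mm wide, 154 long, 18 apart. A carrier fully home rests on this floor: carrier_mid 64 mm up z, up to 1.5 mm off in x.
- slot_mouth (a point): Mouth of the same slot, 57 mm up z from slot_floor, same axes: tips of the black comb teeth, which guide the carrier only at its two ends (66 mm and more from the middle); 45 deg chamfers narrow the slot from 18 mm here to 8 mm, 5 mm deeper. The blue tabs reach 128 mm up z. The ivory scanner's mouth is 45 mm to the right of the rack, its roof 235 mm above the table.
- carriage (a joint): How far carriage and rack have run level to the robot's right into the scanner, m: 0 at the start, end stop 0.075. Motor: runs at about 14 mm/s while the green button is held down, locks within 6 mm when it comes up; one way only. Its red pointer (far side from the robot) is in the 30 mm green band on the bed at 0.033 to 0.063, middle 0.048 (band reached after 2.4 to 4.4 s).
- jog_button_top (a point): Centre of the top of the GREEN jog button, cap 36 mm across, 24 mm proud of the sloping face of the beige console. z points out of the face, leaning 15 deg from vertical towards the robot; press along -z. 64 mm from it along -y is a BLACK button of the same shape, not needed. Console 130 x 130 mm, 45 mm high at the robot's side and 80 at the far side.
- jog_button (a joint): Travel of the green jog button, m: 0 up, 0.008 fully down. Spring return, 1.5 N to start, 5 N fully down. The drive runs while it is deeper than about 0.0045. Let go, it comes up by itself; it may stand half-way for up to 0.4 s while the drive locks.
- carrier: The orange-tabbed carrier as a whole; origin in the middle of its lower edge, axes as carrier_mid.
- dish_a: Bystander: closed clear round specimen dish, 94 mm across, 22 mm high, pink specimen; origin at the centre of its underside.
- dish_b: Bystander: the same dish with a tan specimen; origin at the centre of its underside.
- bottle: Bystander: brown glass bottle, 52 mm across, 110 mm high; origin at the centre of its underside.
- loaded0_mid (a point): Bystander: middle of the loose carrier already in the second (left) of the five slots, next to the empty one; same size as the one to load, BLUE tab with its middle -55 mm along slot_floor's y from the carrier's middle, so clear of the orange tab's place. 64 mm up along the slot from its floor; its own axes are level, not leaning. The first and fifth slots hold like carriers that are locked in.
- loaded1_mid (a point): Bystander: middle of the loose carrier already in the fourth (right) of the five slots, next to the empty one; same size as the one to load, BLUE tab with its middle +55 mm along slot_floor's y from the carrier's middle, so clear of the orange tab's place. 64 mm up along the slot from its floor; its own axes are level, not leaning. The first and fifth slots hold like carriers that are locked in.
Things that resemble listed ones, but are neither listed nor needed, are in the scene too. Leave any purple or yellow look-alike of the part that bears jog_button_top alone. There is more than one size of the carrier; the job needs the smaller.

How it is judged:
By the outcome, as a careful person would: the job done as asked, in the order asked, and still so for the second after the job is handed in, with the robot touching nothing.
It also fails if it takes over 61 s, if anything falls off the work surface, if the arm or the gripper's body presses on something with over 40 N, if the wrist force passes 120 N, or if a joint passes its speed limit or range.

## Robot

A 7-joint arm with a two-finger parallel gripper is mounted at the origin on the work surface. World frame = base frame: x ahead of the robot, y to its left, z up, the work surface at z = 0. Lengths are in mm, angles in rad, forces in N, time in s.
With the tool pointing down it reaches from about 425 to 1025 mm from the base axis. Payload 9.4 kg.
Tool frame: the origin (TCP) lies at the very end of the fingers, on their centre line; the grasp point (between the pads) lies 19 mm behind it; z points along the fingers, y is the direction in which the jaws open and shut (so a half turn about z gives the same grasp; the last joint's range is limited). The gripper opens to 85 mm and grips with 20 to 120 N. Pads are 22 mm wide; open, the fingers measure 114 mm over their backs; the gripper's body (76 mm by 85 mm) begins 54 mm behind the grasp point. The pads swing forward as they close: fully open they stand 13 mm farther back than shut.
Start: joints at [1.116, 0.599, -0.003, 1.599, 0.002, 0.943, -0.08], TCP at [267.426, -673.875, 231.275] pointing down, gripper open.
Joint ranges: [-2.57, 2.57], [-0.35, 1.97], [-1.29, 1.29], [0.11, 2.56], [-1.05, 4.19], [0.11, 1.86], [-2.63, 2.63]. Speed limits (rad/s): [2.22, 2.22, 3.01, 3.01, 3.14, 3.14, 3.14].

## Interface

Orientations are given as [roll, pitch, yaw] about the fixed x, y, z axes, in that order (R = Rz(yaw) Ry(pitch) Rx(roll)).
In Python, from station import get_state, get_image, get_calibration, finish_job gives the robot as it stands.
- The arm moves only by the tool apply_moves, never from a script. Its argument "targets" is a list of rows, each a list of 7 numbers: the shift along the tool's x, y, z in cm, then the turn, a rotation vector about the tool's x, y, z in rad, then the finger opening in cm, from 0 to 8.54. In form: [[dx, dy, dz, ax, ay, az, grip], ...]. A call has 1 to 10 rows; each row shifts and turns the commanded pose from where the row before left it, along the tool's axes as they then stand; what a row does not reach is not made up. A row lasts 1/12 s, in which the tool goes at most 41.7 mm and 7.16 degrees, less where a joint would pass 70% of its speed; a pose out of reach is approached as far as the arm can. A call with a gripper value outside its range is refused whole. The fingers move at their own pace and stop on an object; "squeeze" is the grip in N (left out, the last holds). Time passes only in rows, so rows that do not move let the fingers close. It gives the time, the measured TCP pose, the force and the opening at its end, in the units of the state.
- get_state(): the state, without advancing time (a new reading comes with each control period).
- get_image(name): name is "scene" or "top" or "wrist"; returns (picture, depth): 420x560x3 uint8, red, green, blue; 420x560 float32, mm along the optical axis (not along the pixel's ray), 0 where there is no reading.
- get_calibration(name): a dict with "fx", "fy", "cx", "cy" (pixels), "xyz" and "attitude" of the camera in the world; the wrist camera has in their place "T_tool_cam" (4x4, takes a point from camera to tool coordinates, whose origin is the TCP and whose axes are the flange's). Camera axes: x right, y down, z forward; pixel columns grow to the right and rows downward; lengths in mm; the calibration is good to about 2 mm. A picture is of the moment at which its call begins: read the wrist's pose just before it. get_calibration takes no time and is no camera call.
- finish_job(): hands the job in, once; it reports no verdict.
The state is a dict: "t": time; "joints": joint angles; "joint_vel": joint speeds; "joint_torque": joint torques, N m; "ee_pos": TCP position; "eef_rot": TCP orientation; "ft_force": force on the tool from outside, world axes, zero at the start; "torque": the same for the moment, N m; "width": finger opening in mm.
Only numpy, scipy, OpenCV 4.12 (cv2) and the standard library are available. Lean on these libraries where they do the work, as an engineer would, in place of code of your own. Each camera call takes 0.05 s, during which the arm holds its last target.

## Working session

There is one attempt and no reset: what is moved stays moved. The work goes in short steps, Python scripts to look and compute and a tool call to move; the robot and the scene stay as the last step left them, time stands still between calls to the robot, and variables do not carry over. Pictures are saved under pics/ and viewed, and the job is handed in when it is done.

Besides the shell and the picture viewer there is one more tool, called after "Emit:" as a command line: name --pt "numbers of a row" for each row, then --argument value for the rest. apply_moves: Moves the arm, as the interface text tells. Its arguments: {"type":"object","properties":{"targets":{"type":"array","items":{"type":"array","items":{"type":"number"}}},"squeeze":{"type":"number"}},"required":["targets"]}

```bash
mkdir -p pics; ls
python3 - <<'E'
from station import *
import cv2,json,numpy as np
print(get_state())
for n in ["scene","top","wrist"]:
    print(n,get_calibration(n))
    p,d=get_image(n); np.savez(f"pics/{n}0.npz",p=p,d=d); cv2.imwrite(f"pics/{n}0.png",p[:,:,::-1])
E
```

```text
pics
{'t': 0.0, 'joints': array([ 1.11634774,  0.60015547, -0.00255427,  1.60011582,  0.00175281,
        0.94286772, -0.07982265]), 'joint_vel': array([ 0.00087359, -0.0002375 ,  0.00117977, -0.00123198, -0.00024534,
        0.00071546,  0.00225353]), 'joint_torque': array([ 1.99129545e-04, -7.76456308e+01,  1.56503398e+00, -2.58003402e+01,
        1.22898747e-02,  8.98222992e-03,  3.74315925e-05]), 'ee_pos': array([ 267.23623529, -673.46000582,  230.39986273]), 'eef_rot': array([-3.14005143e+00,  9.74915495e-05,  3.77765843e-01]), 'ft_force': array([-0.62601624,  0.56705599, -0.53374161]), 'torque': array([-3.02930056e-02, -2.84165994e-02, -7.10224499e-05]), 'width': 85.20390704204623}
scene {'fx': 403.9427032185987, 'fy': 403.9427032185987, 'cx': 277.50816162875145, 'cy': 211.4804913153925, 'xyz': array([1118.40904467,  781.67300859,  667.89692628]), 'attitude': array([-2.16147433, -0.02097943,  2.35092087])}
top {'fx': 465.2323215524067, 'fy': 465.2323215524067, 'cx': 280.71293521902595, 'cy': 202.38178997052816, 'xyz': array([ 260.3932069 ,  188.01595026, 1349.6914458 ]), 'attitude': array([-2.92021776e+00, -3.37337613e-04, -1.56427138e+00])}
wrist {'fx': 292.6695283301852, 'fy': 292.6695283301852, 'cx': 277.1476267025669, 'cy': 213.0004820088437, 'T_tool_cam': array([[-1.77631142e-04, -9.52137071e-01, -3.05671338e-01,
         7.85373913e+01],
       [ 9.99999952e-01, -2.47132125e-04,  1.88674952e-04,
         6.03109637e-01],
       [-2.55185623e-04, -3.05671289e-01,  9.52137069e-01,
        -1.41430720e+02],
       [ 0.00000000e+00,  0.00000000e+00,  0.00000000e+00,
         1.00000000e+00]])}
```

View pics/scene0.png

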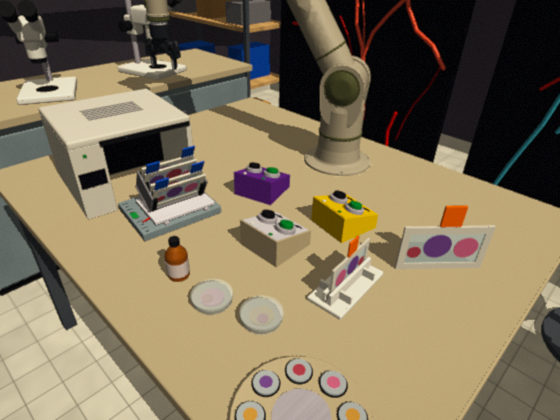

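View pics/top0.png

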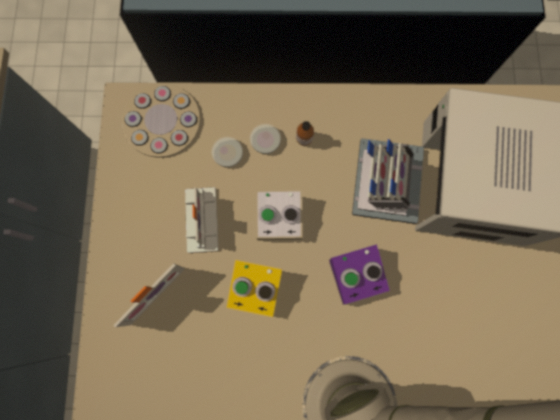

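View pics/wrist0.png

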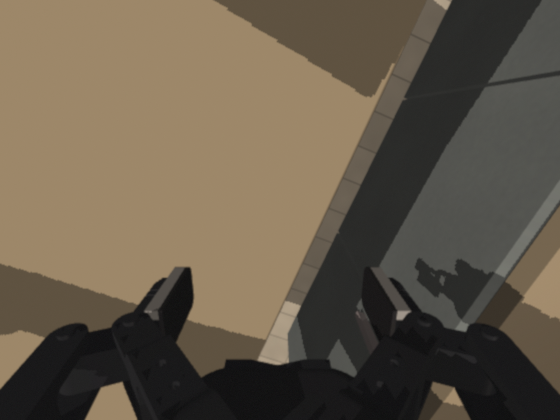

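Candidates, by top-view pixel:
- **Carriers:** orange-tab carrier in the white stand at (196,213), and a bigger free-standing one at (147,295). I choose the one in the stand.
- **Consoles:** beige with green button at (268,214), yellow at (243,287), purple at (350,278). I choose the beige.
- **Rack:** at (388,178), with one empty slot.

Next, close crops.

```bash
cat > h.py <<'E'
import numpy as np,cv2
from scipy.spatial.transform import Rotation as R
from station import *
def cam(n,st=None):
    c=get_calibration(n)
    K=(c['fx'],c['fy'],c['cx'],c['cy'])
    if n=='wrist':
        T=np.eye(4);T[:3,:3]=R.from_euler('xyz',st['eef_rot']).as_matrix();T[:3,3]=st['ee_pos']
        return K,T@c['T_tool_cam']
    T=np.eye(4);T[:3,:3]=R.from_euler('xyz',c['attitude']).as_matrix();T[:3,3]=c['xyz'];return K,T
def ray(K,T,u,v):
    d=np.array([(u-K[2])/K[0],(v-K[3])/K[1],1.]);return T[:3,3],T[:3,:3]@d
def onz(K,T,u,v,z):
    o,d=ray(K,T,u,v);return o+d*(z-o[2])/d[2]
def dep(K,T,u,v,d):
    o,r=ray(K,T,u,v);return o+r*d
def cloud(K,T,d):
    v,u=np.mgrid[:d.shape[0],:d.shape[1]]
    P=np.stack([(u-K[2])/K[0]*d,(v-K[3])/K[1]*d,d],-1)
    W=P@T[:3,:3].T+T[:3,3];W[d<=0]=np.nan;return W
def proj(K,T,X):
    p=T[:3,:3].T@(np.asarray(X,float)-T[:3,3]);return np.array([K[0]*p[0]/p[2]+K[2],K[1]*p[1]/p[2]+K[3]])
def tri(rays):
    A=np.zeros((3,3));b=np.zeros(3)
    for o,d in rays:
        d=d/np.linalg.norm(d);M=np.eye(3)-np.outer(d,d);A+=M;b+=M@o
    X=np.linalg.solve(A,b);return X,[np.linalg.norm(np.cross(X-o,d/np.linalg.norm(d))) for o,d in rays]
def crop(p,u0,u1,v0,v1,s,f):
    cv2.imwrite(f,cv2.resize(p[v0:v1,u0:u1,::-1],None,fx=s,fy=s,interpolation=cv2.INTER_CUBIC))
E
python3 - <<'E'
from h import *
t=np.load('pics/top0.npz');s=np.load('pics/scene0.npz')
crop(t['p'],170,310,180,260,5,'pics/t1.png')
crop(t['p'],345,455,125,225,5,'pics/t2.png')
crop(s['p'],110,220,140,240,5,'pics/s2.png')
crop(s['p'],230,390,190,320,4.5,'pics/s1.png')
for n,f in (('top',t),('scene',s)):
    K,T=cam(n);W=cloud(K,T,f['d'])
    print(n,T[:3,:3].round(3).tolist())
    for u,v in ([(268,214),(290,214),(196,213),(201,240),(300,280),(228,152),(265,138),(305,130)] if n=='top' else [(286,226),(268,216),(354,245)]):
        print(u,v,W[v,u].round(1))
E
```

```text
top [[0.007, -0.976, 0.22], [-1.0, -0.006, 0.001], [0.0, -0.22, -0.976]]
268 214 [510.8 224.3  90.2]
290 214 [511.9 163.5  86.6]
196 213 [510.  421.  101.4]
201 240 [443.4 413.5  46.8]
300 280 [336.4 132.9   2.3]
228 152 [711.9 348.2  25.2]
265 138 [759.1 238.4  19.5]
305 130 [755.3 121.3  96.2]
scene [[-0.703, 0.384, -0.599], [0.711, 0.404, -0.576], [0.021, -0.83, -0.557]]
286 226 [522.9 239.   85.7]
268 216 [522.8 175.4  83.8]
354 245 [506.8 425.4 124.6]
```

View pics/t1.png

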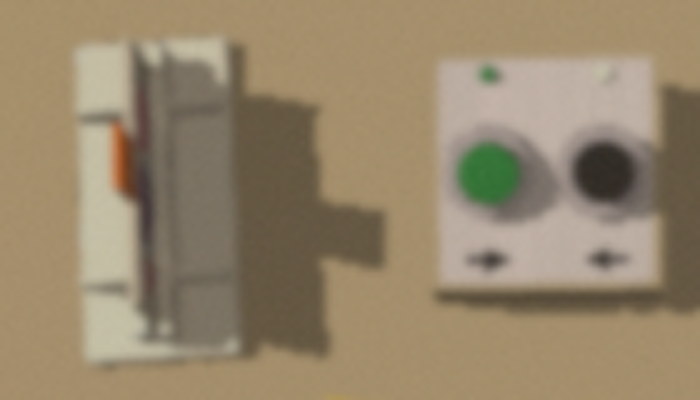

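View pics/t2.png

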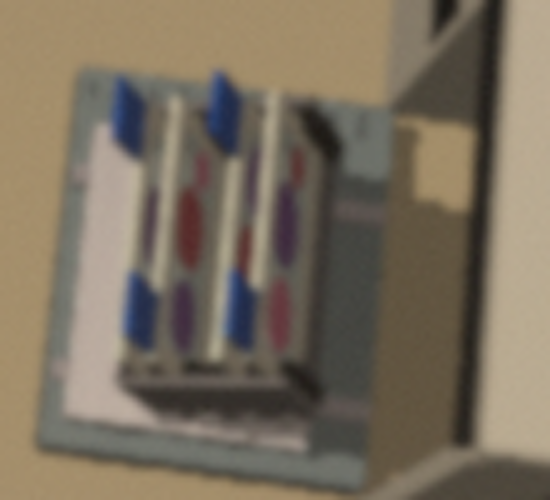

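View pics/s2.png

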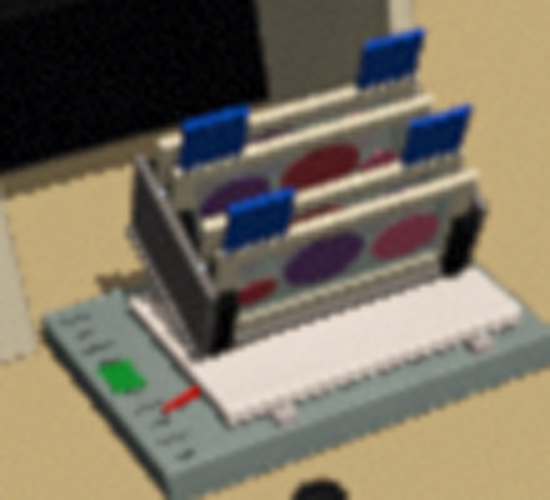

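View pics/s1.png

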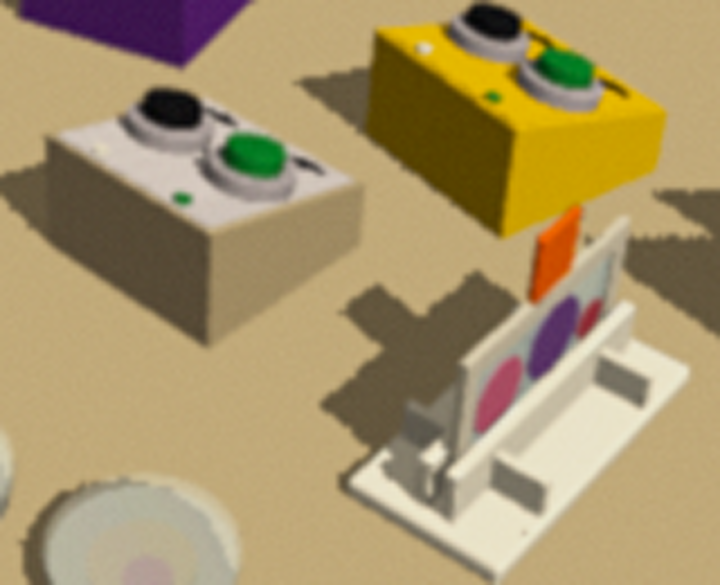

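The crops confirm the choice: the small carrier is in the white stand, with its orange tab at scene (353,246) and top (195,212). The beige console's green button is at top (268,214) with the black one beside it. The rack has its gap between the 2nd and 4th carriers. Now I'll take coarse measurements.

Run:
```python
from h import *
t=np.load('pics/top0.npz');s=np.load('pics/scene0.npz')
Kt,Tt=cam('top');Ks,Ts=cam('scene')
C=[onz(Kt,Tt,170+u/5,180+v/5,12) for u,v in [(75,45),(228,38),(242,350),(88,362)]]
print('stand corners',np.round(C,1).tolist(),'ctr',np.mean(C,0).round(1))
a=(np.array(C[0])+C[1]-C[2]-C[3])/2;print('long',a.round(1),np.linalg.norm(a),np.degrees(np.arctan2(a[1],a[0])))
def comp(p,lo,hi,box):
    h=cv2.cvtColor(p,cv2.COLOR_RGB2HSV);m=cv2.inRange(h,lo,hi);mm=np.zeros_like(m);u0,u1,v0,v1=box;mm[v0:v1,u0:u1]=m[v0:v1,u0:u1]
    n,l,st,c=cv2.connectedComponentsWithStats(mm);return [(st[i].tolist(),c[i].round(2).tolist(),l==i) for i in range(1,n) if st[i][4]>8]
OR=((4,170,120),(16,255,255));GR=((45,90,50),(80,255,255));BL=((105,120,60),(125,255,255));RD=((0,170,100),(5,255,255))
o1=comp(t['p'],*OR,(185,205,195,230));o2=comp(s['p'],*OR,(330,370,230,270))
print([x[:2] for x in o1],[x[:2] for x in o2])
X,e=tri([ray(Kt,Tt,*o1[0][1]),ray(Ks,Ts,*o2[0][1])]);print('tab',X.round(1),np.round(e,1))
W=cloud(Ks,Ts,s['d']);print(np.nanmedian(W[o2[0][2]],0).round(1))
g1=comp(t['p'],*GR,(255,280,205,225));g2=comp(s['p'],*GR,(270,300,215,240))
print([x[:2] for x in g1],[x[:2] for x in g2])
X,e=tri([ray(Kt,Tt,*g1[0][1]),ray(Ks,Ts,*g2[0][1])]);print('green',X.round(1),np.round(e,1))
Wt=cloud(Kt,Tt,t['d']);print(np.nanmedian(Wt[g1[0][2]],0).round(1))
b1=comp(t['p'],*BL,(345,420,125,225));b2=comp(s['p'],*BL,(140,215,140,200))
for x in b1: print('top blue',x[:2],np.nanmedian(Wt[x[2]],0).round(1))
for x in b2: print('scene blue',x[:2],np.nanmedian(W[x[2]],0).round(1))
for x in comp(s['p'],*RD,(135,155,210,230)): print('red',x[:2],np.nanmedian(W[x[2]],0).round(1))
for x in comp(s['p'],*GR,(125,145,205,225)): print('band',x[:2],np.nanmedian(W[x[2]],0).round(1))
```

```text
stand corners [[600.3, 473.7, 12.0], [605.2, 383.1, 12.0], [419.7, 368.1, 12.0], [412.2, 456.5, 12.0]] ctr [509.3 420.3  12. ]
long [186.8  16.1   0. ] 187.48585275080313 4.924534372862353
[([194, 207, 1, 10, 10], [194.0, 211.5])] [([348, 236, 11, 21, 134], [352.84, 245.76])]
tab [509.4 423.3 122.9] [0.9 0.9]
[511.4 425.2 125.6]
[([262, 209, 12, 11, 98], [267.23, 214.24])] [([280, 220, 13, 9, 103], [286.19, 223.94])]
green [511.4 227.5  80.5] [1. 1.]
[511.4 227.2  85.6]
top blue ([368, 142, 5, 11, 35], [369.89, 147.43]) [683.5 -51.6 152.8]
top blue ([387, 142, 5, 12, 40], [389.08, 147.2]) [674.9 -96.  181.6]
top blue ([371, 181, 4, 12, 27], [372.3, 187.0]) [570.6 -51.4 161. ]
top blue ([391, 181, 4, 11, 29], [392.59, 186.59]) [565.6 -99.7 188.7]
scene blue ([182, 146, 12, 11, 95], [187.39, 151.07]) [567.2 -96.2 184.3]
scene blue ([146, 161, 14, 13, 121], [152.23, 166.45]) [675.3 -96.2 175. ]
scene blue ([191, 161, 13, 12, 90], [196.48, 166.43]) [574.3 -49.8 157.6]
scene blue ([155, 178, 14, 12, 113], [161.05, 182.9]) [682.6 -49.2 148.3]
red ([143, 218, 7, 4, 9], [146.22, 219.44]) [720.7 -94.4  31.8]
band ([130, 212, 9, 7, 45], [133.87, 214.89]) [ 731.  -144.7   26.1]
```

```bash
cat > plan.py <<'E'
from h import *
import sys
def Rm(rpy): return R.from_euler('xyz',rpy)
def down(yaw,tilt=0.): # tool z down; tilt = turn about world-horizontal tool x
    return R.from_euler('xyz',[np.pi,0,yaw])*R.from_rotvec([tilt,0,0])
def rows(p0,R0,wps,grip,step=40.,turn=.12,n=None):
    out=[];p=np.array(p0,float);Q=R0
    for q,RQ in wps:
        q=np.array(q,float);rv=(Q.inv()*RQ).as_rotvec()
        k=n or max(1,int(np.ceil(max(np.linalg.norm(q-p)/step,np.linalg.norm(rv)/turn))))
        ps,Qs=p,Q
        for i in range(1,k+1):
            tgt=ps+(q-ps)*i/k;RT=Qs*R.from_rotvec(rv*i/k)
            d=Q.inv().apply(tgt-p)/10;w=(Q.inv()*RT).as_rotvec()
            r=np.r_[d.round(2),w.round(3)]
            out.append(r.tolist()+[grip]);p=p+Q.apply(r[:3]*10);Q=Q*R.from_rotvec(r[3:])
    return out,p,Q
def show(wps,grip,**k):
    st=get_state();o,p,Q=rows(st['ee_pos'],Rm(st['eef_rot']),wps,grip,**k)
    for i in range(0,len(o),10): print(f'--{i}');print('['+','.join('['+','.join(f'{x+0:g}' for x in r)+']' for r in o[i:i+10])+']')
    print('end',p.round(1),Q.as_euler('xyz').round(3))
E
python3 - <<'E'
from plan import *
st=get_state();R0=Rm(st['eef_rot'])
show([([330,-600,370],down(.9)),([622,-75,340],down(3.13))],8.5)
E
```

```text
--0
[[1.71,-0.91,-2.79,0,0,-0.104,8.5],[1.79,-0.72,-2.78,0,0,-0.105,8.5],[1.86,-0.54,-2.79,-0.001,0,-0.104,8.5],[1.91,-0.33,-2.79,0,0,-0.105,8.5],[1.93,-0.14,-2.79,0,0,-0.104,8.5],[3.12,-0.51,0.16,0,0,-0.117,8.5],[3.16,-0.15,0.16,0,0,-0.118,8.5],[3.15,0.23,0.16,0,0,-0.117,8.5],[3.11,0.59,0.16,0,0,-0.118,8.5],[3.01,0.95,0.15,0,0,-0.117,8.5]]
--10
[[2.88,1.3,0.16,0,0,-0.117,8.5],[2.71,1.63,0.16,0,0,-0.118,8.5],[2.5,1.93,0.16,0,0,-0.117,8.5],[2.26,2.22,0.16,0,0,-0.117,8.5],[1.98,2.46,0.16,0,0,-0.118,8.5],[1.68,2.68,0.16,0,0,-0.117,8.5],[1.36,2.86,0.16,0,0,-0.118,8.5],[1.01,2.99,0.16,0,0,-0.117,8.5],[0.65,3.09,0.15,0,0,-0.117,8.5],[0.29,3.15,0.16,0,0,-0.118,8.5]]
--20
[[-0.08,3.16,0.16,0,0,-0.117,8.5],[-0.46,3.13,0.16,0,0,-0.117,8.5],[-0.81,3.06,0.16,0,0,-0.118,8.5],[-1.17,2.93,0.16,0,0,-0.117,8.5]]
end [622. -75. 340.] [3.141 0.    3.13 ]
```

Emit:
apply_moves --pt "1.7 -0.9 -2.8 0 0 -0.105 8.5" --pt "1.8 -0.7 -2.8 0 0 -0.105 8.5" --pt "1.9 -0.5 -2.8 0 0 -0.105 8.5" --pt "1.9 -0.3 -2.8 0 0 -0.105 8.5" --pt "1.9 -0.1 -2.8 0 0 -0.105 8.5" --pt "3.1 -0.5 0.2 0 0 -0.117 8.5" --pt "3.2 -0.2 0.2 0 0 -0.117 8.5" --pt "3.2 0.2 0.2 0 0 -0.117 8.5" --pt "3.1 0.6 0.2 0 0 -0.117 8.5" --pt "3 0.9 0.2 0 0 -0.117 8.5"

```text
t: 0.98
ee_pos: [407.1, -460.5, 361.1]
eef_rot: [-3.141, 0.0, 1.494]
ft_force: [0.4, 0.2, 0.0]
width: 85.2
```

Emit:
apply_moves --pt "2.9 1.3 0.1 0 0 -0.117 8.5" --pt "2.7 1.6 0.1 0 0 -0.117 8.5" --pt "2.5 1.9 0.2 0 0 -0.117 8.5" --pt "2.3 2.2 0.2 0 0 -0.117 8.5" --pt "2 2.5 0.2 0 0 -0.117 8.5" --pt "1.7 2.7 0.2 0 0 -0.117 8.5" --pt "1.4 2.9 0.2 0 0 -0.117 8.5" --pt "1 3 0.2 0 0 -0.117 8.5" --pt "0.7 3.1 0.2 0 0 -0.117 8.5" --pt "0.3 3.1 0.2 0 0 -0.117 8.5"

```text
t: 1.82
ee_pos: [559.9, -182.9, 343.1]
eef_rot: [-3.141, -0.0, 2.663]
ft_force: [0.7, -0.1, 0.2]
width: 85.2
```

Emit:
apply_moves --pt "-0.1 3.2 0.2 0 0 -0.117 8.5" --pt "-0.5 3.1 0.2 0 0 -0.117 8.5" --pt "-0.8 3.1 0.2 0 0 -0.117 8.5" --pt "-1.2 2.9 0.2 0 0 -0.117 8.5" --pt "0 0 0 0 0 0 8.5" --pt "0 0 0 0 0 0 8.5"

```text
t: 2.32
ee_pos: [622.5, -72.1, 334.7]
eef_rot: [3.14, -0.001, 3.129]
ft_force: [-0.9, -0.4, -0.9]
width: 85.2
```

```bash
cat > snap.py <<'E'
from h import *
import sys
st=get_state();p,d=get_image('wrist');n=sys.argv[1]
np.savez(f'pics/{n}.npz',p=p,d=d,pos=st['ee_pos'],rot=st['eef_rot'])
cv2.imwrite(f'pics/{n}.png',p[:,:,::-1])
print('t',st['t'],st['ee_pos'].round(1),st['eef_rot'].round(4),st['joints'].round(2),'F',st['ft_force'].round(2),st['width'].round(1))
E
python3 snap.py w1
```

```text
Traceback (most recent call last):
  File "snap.py", line 6, in <module>
    print('t',st['t'],st['ee_pos'].round(1),st['eef_rot'].round(4),st['joints'].round(2),'F',st['ft_force'].round(2),st['width'].round(1))
                                                                                                                     ^^^^^^^^^^^^^^^^^
AttributeError: 'float' object has no attribute 'round'
```

View pics/w1.png

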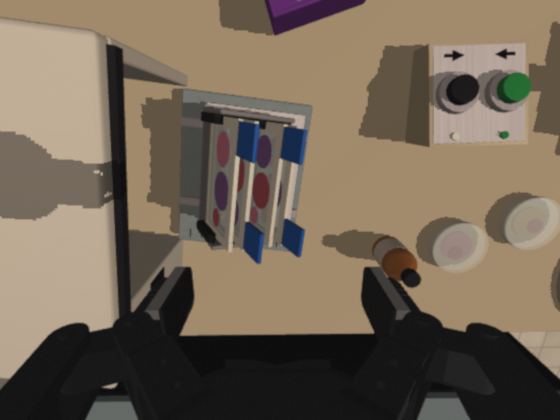

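The view shows the rack at (245,185), with its gap between the pairs of blue tabs, and the console at (480,95) with the green button at (513,88). I'll take a second view tilted along the slot axis.

```bash
sed -i "s/st\['width'\].round(1)/round(st['width'],1)/" snap.py
python3 - <<'E'
from plan import *
show([([670,5,310],down(3.13,.5236))],8.5)
E
```

```text
--0
[[-0.93,1.59,0.49,0.105,0,-0.001,8.5],[-0.94,1.64,0.32,0.104,-0.001,-0.001,8.5],[-0.93,1.66,0.16,0.105,0,0,8.5],[-0.94,1.67,-0.03,0.105,-0.001,-0.001,8.5],[-0.94,1.65,-0.19,0.105,0,-0.001,8.5]]
end [670.   5. 310.] [-2.618 -0.     3.13 ]
```

Emit:
apply_moves --pt "-0.9 1.6 0.5 0.105 0 0 8.5" --pt "-0.9 1.6 0.3 0.105 0 0 8.5" --pt "-0.9 1.7 0.2 0.105 0 0 8.5" --pt "-0.9 1.7 0 0.105 0 0 8.5" --pt "-0.9 1.7 -0.2 0.105 0 0 8.5" --pt "0 0 0 0 0 0 8.5" --pt "0 0 0 0 0 0 8.5"

```text
t: 2.95
ee_pos: [668.2, 8.2, 308.3]
eef_rot: [-2.617, -0.002, 3.13]
ft_force: [0.0, -1.1, -0.1]
width: 85.1
```

```bash
python3 snap.py w2
```

```text
t 2.95 [668.2   8.2 308.3] [-2.6165e+00 -2.2000e-03  3.1296e+00] [ 0.02  0.59 -0.58  1.62  0.77  1.4   0.76] F [ 0.02 -1.1  -0.12] 85.1
```

View pics/w2.png

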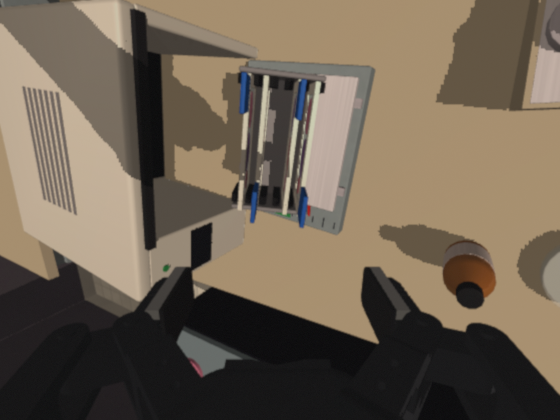

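Run:
```python
from h import *
a=np.load('pics/w2.npz');crop(a['p'],225,345,60,230,3.5*1,'pics/w2c.png')
im=cv2.imread('pics/w2.png')[60:232,225:345];cv2.imwrite('pics/w2c.png',cv2.resize(im,(480,688)[:2] if 0 else (418,600),interpolation=cv2.INTER_CUBIC))
im=cv2.imread('pics/w1.png')[95:265,195:315];cv2.imwrite('pics/w1c.png',cv2.resize(im,(424,600),interpolation=cv2.INTER_CUBIC))
```

```text
(no output)
```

View pics/w2c.png

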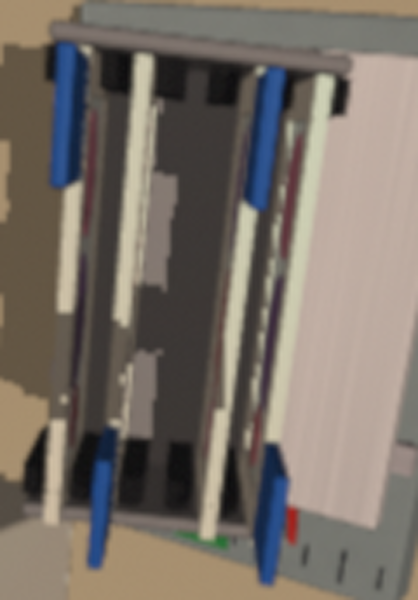

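View pics/w1c.png

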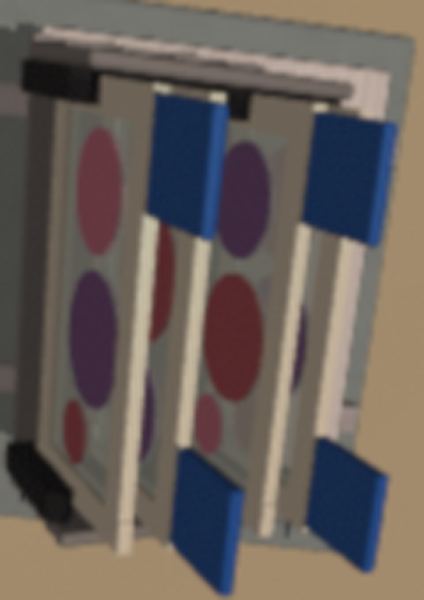

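```bash
cat > grid.py <<'E'
import cv2,sys
def g(n,u0,u1,v0,v1,s,o,st=10):
    im=cv2.imread(f'pics/{n}.png')[v0:v1,u0:u1];im=cv2.resize(im,None,fx=s,fy=s,interpolation=cv2.INTER_CUBIC)
    for u in range((u0+st-1)//st*st,u1,st):
        x=int((u-u0+.5)*s);cv2.line(im,(x,0),(x,5),(0,255,255),1);cv2.putText(im,str(u),(x-10,16),0,.35,(0,255,255),1)
    for v in range((v0+st-1)//st*st,v1,st):
        y=int((v-v0+.5)*s);cv2.line(im,(0,y),(5,y),(0,255,255),1);cv2.putText(im,str(v),(7,y+4),0,.35,(0,255,255),1)
    cv2.imwrite(f'pics/{o}.png',im)
E
python3 - <<'E'
from grid import g
g('w2',230,330,62,120,8,'g1');g('w2',225,325,175,235,8,'g2')
g('w1',195,315,108,170,6.6,'g3');g('w1',195,315,205,265,6.6,'g4')
E
```

```text
(no output)
```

View pics/g1.png

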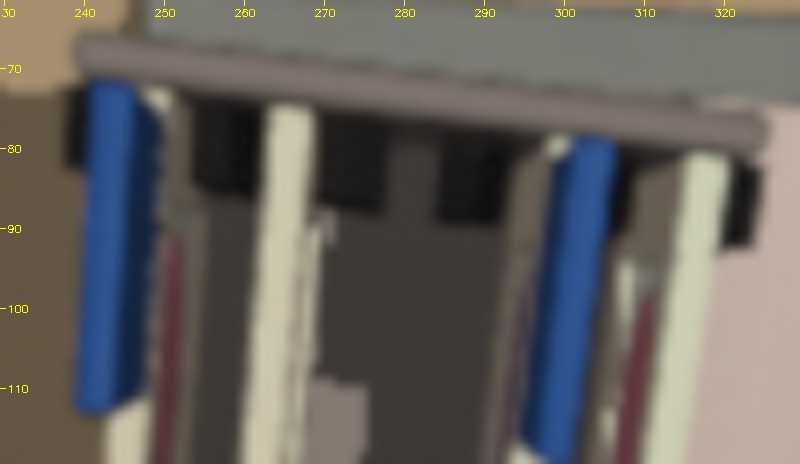

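View pics/g2.png

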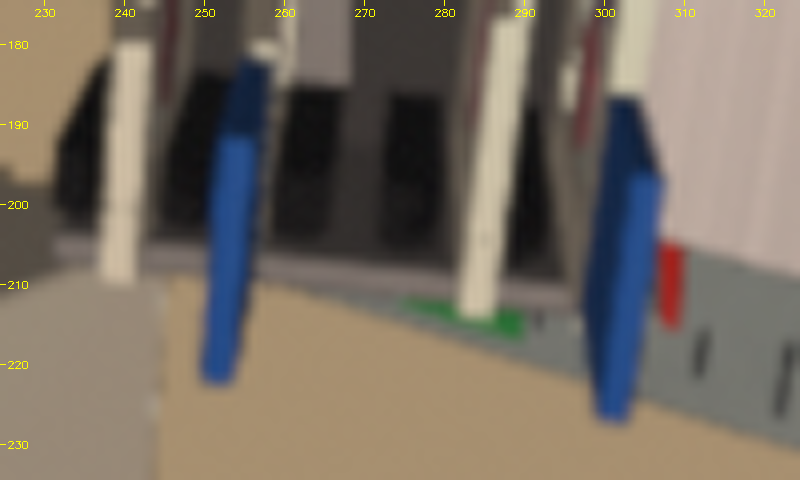

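View pics/g3.png

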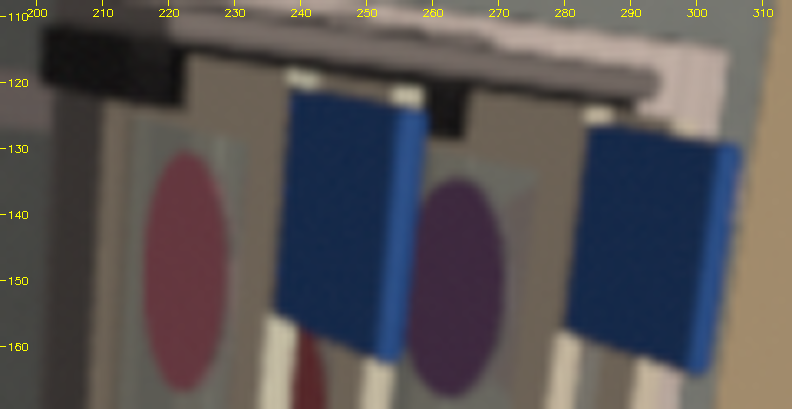

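View pics/g4.png

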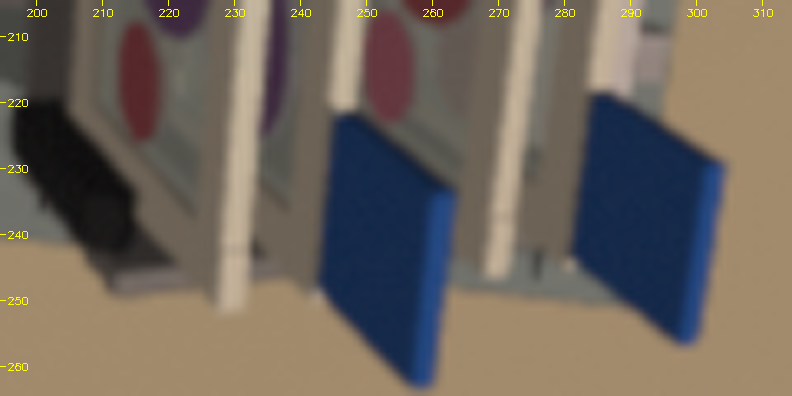

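```bash
cat > rack.py <<'E'
from h import *
P={'5n':((257,125),(243.7,72)),'5f':((253.3,162.3),(241.7,112.8)),'2n':((305,129.5),(304,79)),'2f':((300.7,164),(299,119.5)),
'4n':((261.8,233.3),(254.5,191.3)),'4f':((258.8,263),(251.7,222)),'1n':((302.7,229.3),(305,196.3)),'1f':((299.5,256.8),(301.3,227)),
'F5f':((229.7,251.5),(239.3,210)),'F2f':((270,246.8),(284,214.2)),'F4n':((256,121),(266,74.7)),'F1n':((299,126),(317,80.5))}
V=[]
for n in('w1','w2'):
    a=np.load(f'pics/{n}.npz');V.append(cam('wrist',dict(ee_pos=a['pos'],eef_rot=a['rot'])))
D={}
for k,(a,b) in P.items():
    X,e=tri([ray(*V[0],*a),ray(*V[1],*b)]);D[k]=X;print(k,X.round(1),np.round(e,1))
# fit: rack frame yaw, tilt, origin (slot floor) ; known local coords
L={}
for s,sg in((5,-1),(2,-1),(4,1),(1,1)):
    for e,de in(('n',-18),('f',18)): L[f'{s}{e}']=((s-3)*18,sg*55+de,128)
L['F5f']=(36,75,88);L['F2f']=(-18,75,88);L['F4n']=(18,-75,88);L['F1n']=(-36,-75,88)
A=np.array([L[k] for k in P],float);B=np.array([D[k] for k in P])
ca,cb=A.mean(0),B.mean(0)
rot,_=R.align_vectors(B-cb,A-ca);M=rot.as_matrix();t=cb-M@ca
print('axes x',M[:,0].round(3),'y',M[:,1].round(3),'z',M[:,2].round(3));print('floor',t.round(1),'mouth',(t+M[:,2]*57).round(1))
print('yaw of y',np.degrees(np.arctan2(M[1,1],M[0,1])),'y elev',np.degrees(np.arcsin(M[2,1])),'tilt',np.degrees(np.arccos(M[2,2])))
r=(B-t)@M-A
for k,x in zip(P,r): print(k,x.round(1))
np.savez('rack.npz',M=M,t=t)
E
python3 rack.py
```

```text
5n [549.3 -89.2 197.4] [0.3 0.3]
5f [583.4 -94.  196.4] [0.1 0.1]
2n [555.  -42.9 169.5] [0.1 0.1]
2f [589.6 -46.9 170.4] [0.2 0.2]
4n [659.8 -88.6 187.3] [0.2 0.2]
4f [693.8 -92.8 188.6] [0. 0.]
1n [665.5 -43.  162. ] [0.1 0.1]
1f [699.7 -46.4 162.7] [0. 0.]
F5f [ 692.  -128.4  163.1] [0.3 0.3]
F2f [697.9 -81.8 137. ] [0.1 0.1]
F4n [546.  -93.  153.9] [0.2 0.2]
F1n [552.3 -46.2 131.7] [0. 0.]
axes x [-0.116 -0.866  0.487] y [ 0.991 -0.134 -0.002] z [0.067 0.483 0.873]
floor [ 616.  -129.8   68.2] mouth [ 619.8 -102.2  118. ]
yaw of y -7.6793934922908855 y elev -0.09908252288489078 tilt 29.15039238306484
5n [-0.4  1.2 -0. ]
5f [-0.7 -0.4 -0.9]
2n [-0.8  0.7 -1.7]
2f [-0.9 -0.4 -0.6]
4n [-0.7  0.6 -1.2]
4f [-0.4 -1.1  0.2]
1n [ 0.9  0.2 -0.9]
1f [ 0.2 -1.4  0.4]
F5f [ 0.2 -0.1  0.6]
F2f [ 0.5 -0.4  0.7]
F4n [ 0.   0.5 -0.1]
F1n [2.  0.5 3.6]
```

Run:
```python
from plan import *
show([([535,410,300],down(np.pi+.086))],8.5)
```

```text
--0
[[1.27,3.21,-1.76,-0.048,-0.003,-0.009,8.5],[1.23,3.3,-1.61,-0.047,-0.002,-0.009,8.5],[1.21,3.38,-1.46,-0.048,-0.003,-0.009,8.5],[1.16,3.46,-1.29,-0.048,-0.002,-0.009,8.5],[1.13,3.52,-1.13,-0.048,-0.003,-0.009,8.5],[1.1,3.59,-0.96,-0.047,-0.002,-0.009,8.5],[1.07,3.64,-0.79,-0.048,-0.003,-0.009,8.5],[1.02,3.68,-0.63,-0.048,-0.002,-0.009,8.5],[1,3.72,-0.44,-0.047,-0.003,-0.009,8.5],[0.96,3.74,-0.27,-0.048,-0.002,-0.009,8.5]]
--10
[[0.92,3.76,-0.1,-0.048,-0.003,-0.009,8.5]]
end [535. 410. 300.] [ 3.142  0.    -3.056]
```

Emit:
apply_moves --pt "1.3 3.2 -1.8 -0.048 0 -0.009 8.5" --pt "1.2 3.3 -1.6 -0.048 0 -0.009 8.5" --pt "1.2 3.4 -1.5 -0.048 0 -0.009 8.5" --pt "1.2 3.5 -1.3 -0.048 0 -0.009 8.5" --pt "1.1 3.5 -1.1 -0.048 0 -0.009 8.5" --pt "1.1 3.6 -1 -0.048 0 -0.009 8.5" --pt "1.1 3.6 -0.8 -0.048 0 -0.009 8.5" --pt "1 3.7 -0.6 -0.048 0 -0.009 8.5" --pt "1 3.7 -0.4 -0.048 0 -0.009 8.5" --pt "1 3.7 -0.3 -0.048 0 -0.009 8.5"

```text
t: 3.83
ee_pos: [549.7, 372.0, 304.5]
eef_rot: [-3.1, -0.024, -3.077]
ft_force: [0.4, 0.6, 0.2]
width: 85.0
```

Emit:
apply_moves --pt "0.9 3.8 -0.1 -0.048 -0.025 -0.009 8.5" --pt "0 0 0 0 0 0 8.5" --pt "0 0 0 0 0 0 8.5" --pt "0 0 0 0 0 0 8.5"

```text
t: 4.17
ee_pos: [538.6, 408.1, 303.6]
eef_rot: [3.139, 0.001, -3.066]
ft_force: [0.4, -0.1, -0.2]
width: 85.1
```

```bash
python3 snap.py w3
```

```text
t 4.1667 [538.6 408.1 303.6] [ 3.1385e+00  9.0000e-04 -3.0665e+00] [-0.23  0.59 -0.82  1.61  0.46  1.14  0.49] F [ 0.4  -0.13 -0.19] 85.1
```

View pics/w3.png

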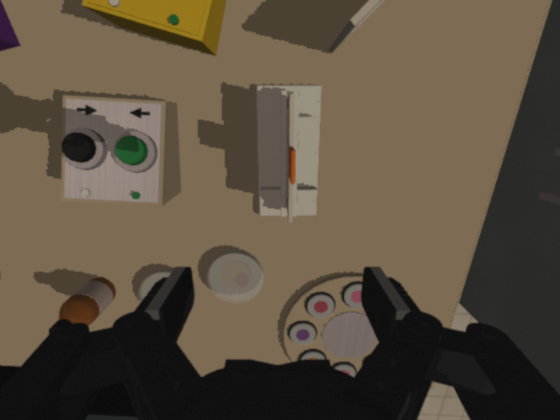

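Emit:
apply_moves --pt "-0.7 2.5 1.8 0 0 0 8.5" --pt "-0.7 2.5 1.8 0 0 0 8.5" --pt "-0.7 2.5 1.8 0 0 0 8.5" --pt "0 0 0 0 0 0 8.5" --pt "0 0 0 0 0 0 8.5"

```text
t: 4.63
ee_pos: [552.4, 486.5, 247.8]
eef_rot: [3.139, -0.002, -3.064]
ft_force: [-0.1, -0.8, 0.4]
width: 84.9
```

```bash
python3 snap.py w4; python3 -c "
from grid import g
g('w3',250,330,80,230,4,'g5');g('w4',150,290,90,240,4,'g6');g('w3',50,180,85,215,4.5,'g7')"
```

```text
t 4.6333 [552.4 486.5 247.8] [ 3.1389e+00 -2.2000e-03 -3.0637e+00] [-0.36  0.71 -0.77  1.52  0.52  1.13  0.41] F [-0.13 -0.78  0.4 ] 84.9
```

View pics/w4.png

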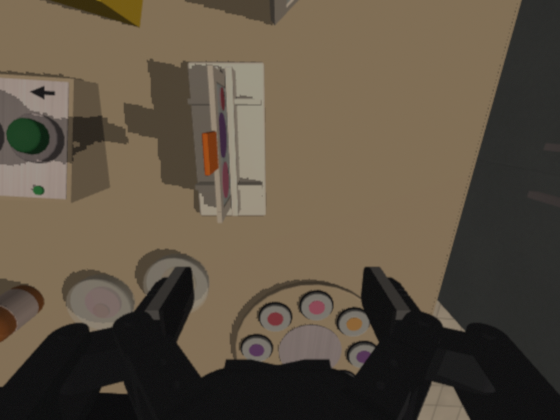

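View pics/g5.png

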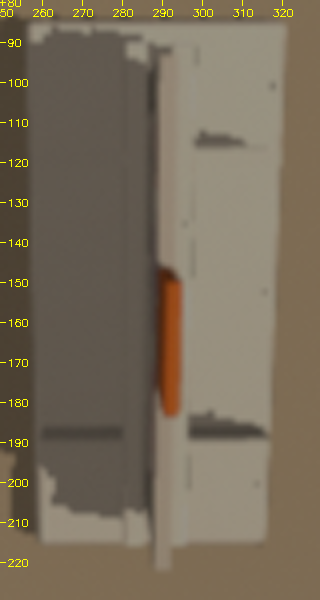

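View pics/g7.png

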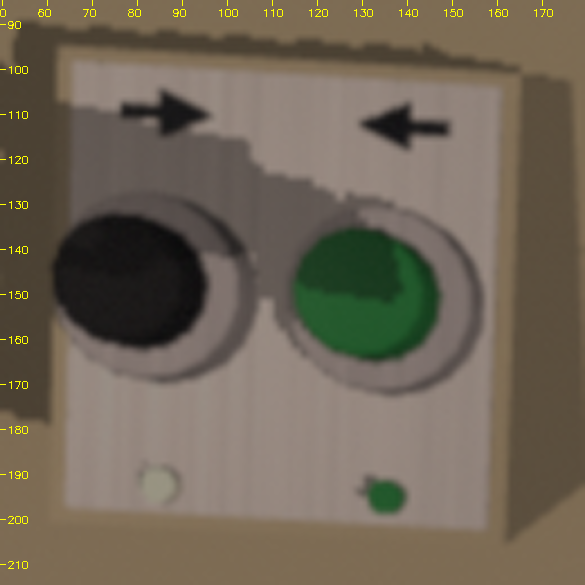

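```bash
python3 -c "
from grid import g
g('w4',185,265,55,225,3.5,'g6');g('w4',195,245,120,225,5.5,'g6b');g('w4',0,90,70,200,4.5,'g8')"
```

```text
(no output)
```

View pics/g6.png

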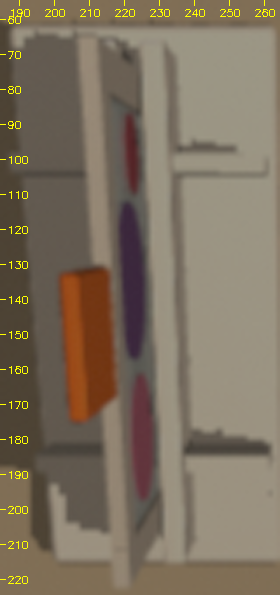

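View pics/g6b.png

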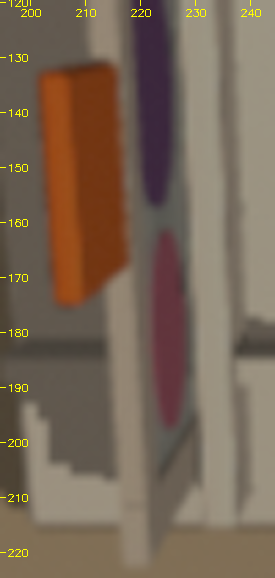

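View pics/g8.png

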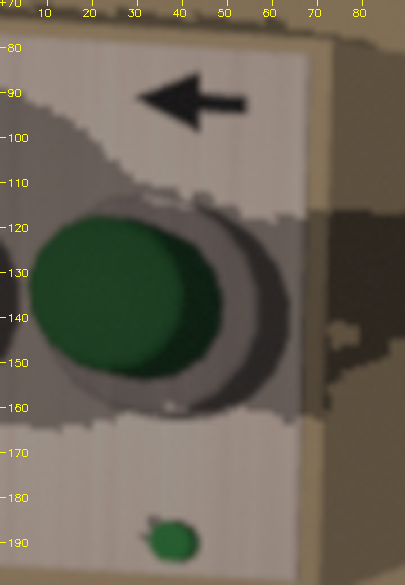

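```bash
python3 -c "
from grid import g
g('w1',430,535,40,150,5,'g9')"
python3 - <<'E'
from h import *
V={}
for n in('w1','w3','w4'):
    a=np.load(f'pics/{n}.npz');V[n]=cam('wrist',dict(ee_pos=a['pos'],eef_rot=a['rot']))
P={'tn':((292.7,149.7),(204.4,132.7)),'tf':((292,183.4),(207,175)),'ff':((290.3,222),(219.2,222.3)),'fn':((290.5,92),(209.3,65.5)),'green':((130.5,149.5),(23.5,134.5))}
D={}
for k,(a,b) in P.items():
    X,e=tri([ray(*V['w3'],*a),ray(*V['w4'],*b)]);D[k]=X;print(k,X.round(1),np.round(e,1))
d=D['ff']-D['fn'];print(np.linalg.norm(d),np.degrees(np.arctan2(d[1],d[0])));d=D['tf']-D['tn'];print(np.linalg.norm(d),np.degrees(np.arctan2(d[1],d[0])))
print((D['tf']+D['tn'])/2,(D['ff']+D['fn'])/2)
E
```

```text
tn [490.  420.5 136.3] [0. 0.]
tf [525.4 422.9 136.8] [0.1 0.1]
ff [581.8 427.8 100.6] [0.1 0.1]
fn [432.  414.8  92.9] [0.7 0.7]
green [508.7 230.   87.9] [0.1 0.1]
150.53408118955178 4.951183826600039
35.45310552944083 3.974014173489934
[507.73156003 421.71726661 136.52536128] [506.91797094 421.31176005  96.73779452]
```

View pics/g9.png

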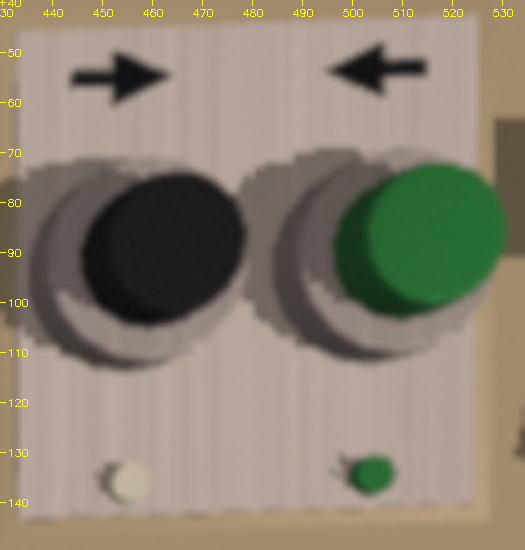

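Run:
```python
from plan import *
V={}
for n in('w1','w3','w4'):
    a=np.load(f'pics/{n}.npz');V[n]=cam('wrist',dict(ee_pos=a['pos'],eef_rot=a['rot']))
Q={'w1':(516.8,86.2),'w3':(130.5,149.5),'w4':(23.5,134.5)}
X,e=tri([ray(*V[k],*q) for k,q in Q.items()]);print('green',X,e)
# lamp & arrows for console yaw in w1 on approx plane
for nm,u,v in(('lampW',456,136),('lampG',504.5,134.5),('arrB',470,55),('arrG',495,69)): print(nm,onz(*V['w1'],u,v,68).round(1))
show([([507.5,421.5,170],down(np.pi+.086))],4)
```

```text
green [509.39835438 226.61105728  82.7082584 ] [np.float64(0.2078476442824531), np.float64(0.7876193518997818), np.float64(0.7504061782462127)]
lampW [569.4 170.   68. ]
lampG [568.3 235.1  68. ]
arrB [471.4 170.5  68. ]
arrG [487.7 205.2  68. ]
--0
[[1.67,-2.04,2.63,0.001,0,-0.003,4],[1.67,-2.03,2.63,0.001,-0.001,-0.003,4],[1.69,-2.02,2.63,0.001,0,-0.003,4]]
end [507.5 421.5 170. ] [ 3.141  0.    -3.055]
```

Emit:
apply_moves --pt "1.7 -2 2.6 0 0 -0.003 4" --pt "1.7 -2 2.6 0 0 -0.003 4" --pt "1.7 -2 2.6 0 0 -0.003 4" --pt "0 0 0 0 0 0 4" --pt "0 0 0 0 0 0 4"

```text
t: 5.1
ee_pos: [506.4, 420.3, 171.2]
eef_rot: [3.14, -0.0, -3.056]
ft_force: [0.4, 0.8, 1.1]
width: 40.3
```

```bash
python3 snap.py w5
```

```text
t 5.1 [506.4 420.3 171.2] [ 3.1400e+00 -4.0000e-04 -3.0562e+00] [-0.31  0.69 -0.75  1.78  0.58  0.9   0.34] F [0.44 0.8  1.14] 40.3
```

View pics/w5.png

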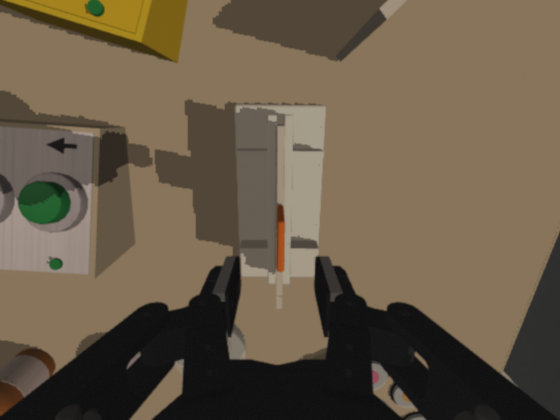

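```bash
python3 -c "
from grid import g
g('w5',260,310,195,315,5,'g10')
from h import *
a=np.load('pics/w5.npz');V=cam('wrist',dict(ee_pos=a['pos'],eef_rot=a['rot']))
for z in(136.5,140): print(onz(*V,281.5,210,z),onz(*V,281,271,z))
for z in(96.7,100): print('frame',onz(*V,279,308,z))
"
```

```text
[482.98452349 420.52055322 136.5       ] [525.92390782 424.04780068 136.5       ]
[481.91135281 420.36962222 140.        ] [523.99746063 423.82677745 140.        ]
frame [583.70833486 428.036222    96.7       ]
frame [581.34365777 427.80528558 100.        ]
```

View pics/g10.png

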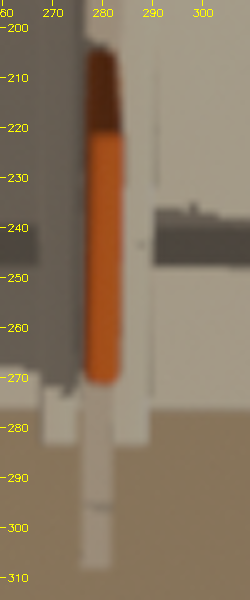

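Emit:
apply_moves --pt "-0.1 0.15 2.2 0 0 0 4" --pt "0 0 2.2 0 0 0 4" --pt "0 0 1.5 0 0 0 4" --pt "0 0 0.7 0 0 0 4" --pt "0 0 0 0 0 0 4" --pt "0 0 0 0 0 0 4"

```text
t: 5.65
ee_pos: [506.9, 426.4, 105.9]
eef_rot: [3.136, 0.0, -3.053]
ft_force: [-0.2, 0.2, 0.9]
width: 40.0
```

```bash
python3 snap.py w6
```

```text
t 5.65 [506.9 426.4 105.9] [ 3.1365e+00  2.0000e-04 -3.0534e+00] [-0.35  0.76 -0.69  1.82  0.66  0.8   0.27] F [-0.19  0.19  0.9 ] 40.0
```

View pics/w6.png

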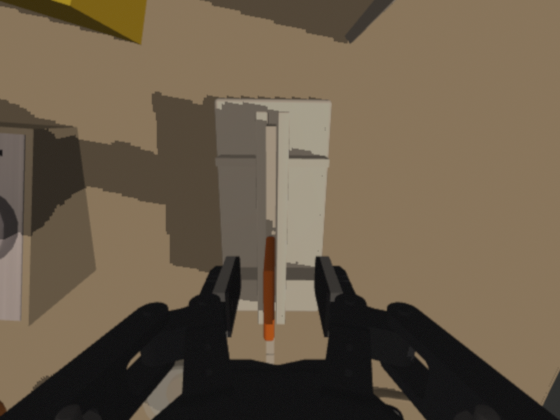

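Emit:
apply_moves --pt "0 -0.24 0 0.005 0 0 4" --pt "0 -0.23 0 0 0 0 4" --pt "0 0 0 0 0 0 4"

```text
t: 5.95
ee_pos: [507.4, 420.8, 105.9]
eef_rot: [-3.141, 0.001, -3.054]
ft_force: [-0.6, -0.4, -0.3]
width: 40.0
```

```bash
python3 snap.py w7; python3 -c "
from grid import g
g('w7',200,350,200,350,4,'g11')"
```

```text
t 5.95 [507.4 420.8 105.9] [-3.1411e+00  7.0000e-04 -3.0537e+00] [-0.35  0.76 -0.69  1.83  0.66  0.8   0.27] F [-0.59 -0.42 -0.33] 40.0
```

View pics/g11.png

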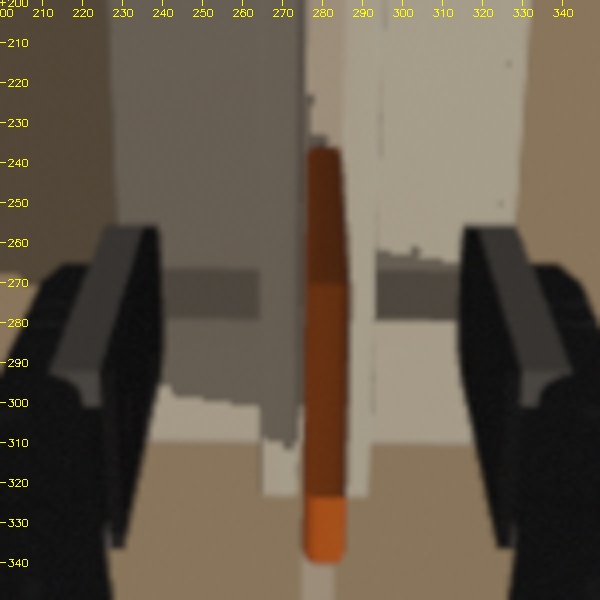

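Emit:
apply_moves --pt "0 0.12 0 0 0 0 4" --pt "0 0 0 0 0 0 4"

```text
t: 6.17
ee_pos: [506.9, 422.6, 105.5]
eef_rot: [-3.142, 0.0, -3.053]
ft_force: [0.3, -0.1, 0.3]
width: 40.0
```

Emit:
apply_moves --pt "0 0 0 0 0 0 2" --pt "0 0 0 0 0 0 0.3" --pt "0 0 0 0 0 0 0.3" --pt "0 0 0 0 0 0 0.3" --pt "0 0 0 0 0 0 0.3" --pt "0 0 0 0 0 0 0.3" --squeeze 40

```text
t: 6.67
ee_pos: [506.9, 422.4, 105.3]
eef_rot: [-3.141, -0.0, -3.053]
ft_force: [-0.2, 0.5, 0.6]
width: 4.8
```

```bash
python3 snap.py w8
```

```text
t 6.6667 [506.9 422.4 105.3] [-3.1413e+00 -1.0000e-04 -3.0533e+00] [-0.35  0.76 -0.69  1.82  0.66  0.8   0.27] F [-0.21  0.45  0.63] 4.8
```

View pics/w8.png

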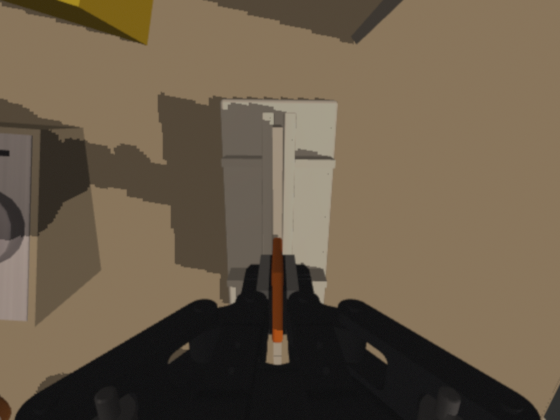

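```bash
cat >> rack.py <<'E'
from scipy.optimize import least_squares
def Mx(yaw):
    y=np.array([np.cos(yaw),np.sin(yaw),0]);l=np.array([-np.sin(yaw),np.cos(yaw),0])
    z=.5*l+np.cos(np.pi/6)*np.array([0,0,1]);x=np.cross(y,z);return np.stack([x,y,z],1)
s=least_squares(lambda q:(B-(A@Mx(q[0]).T+q[1:])).ravel(),np.r_[-.13,t],loss='soft_l1')
M=Mx(s.x[0]);t=s.x[1:];print('30deg: yaw',np.degrees(s.x[0]),'floor',t.round(1));print(M.round(3))
for k,x in zip(P,(B-t)@M-A): print(k,x.round(1))
np.savez('rack.npz',M=M,t=t,yaw=s.x[0])
E
python3 rack.py | sed -n '/30deg/,$p'
python3 - <<'E'
from plan import *
k=np.load('rack.npz');M,t,yaw=k['M'],k['t'],float(k['yaw'])
# tool: x=-rack y, y=-rack x, z=-rack z
Q=R.from_matrix(np.stack([-M[:,1],-M[:,0],-M[:,2]],1));print(np.linalg.det(Q.as_matrix()),Q.as_euler('xyz'))
for h in(93,150,165,190,230): print(h,(t+M[:,2]*h).round(1))
tgt=t+M[:,2]*205
show([([507,422.4,185],Rm(get_state()['eef_rot'])),([540,330,310],down(np.pi-.0)),(tgt,Q)],.3)
E
```

```text
30deg: yaw -7.661518295161182 floor [ 616.  -131.9   69. ]
[[-0.115  0.991  0.067]
 [-0.858 -0.133  0.496]
 [ 0.5    0.     0.866]]
5n [-0.   1.2 -0.2]
5f [-0.3 -0.4 -1.1]
2n [-0.4  0.7 -1.1]
2f [-0.5 -0.5 -0.1]
4n [-0.3  0.7 -1.3]
4f [-0.1 -1.   0. ]
1n [ 1.2  0.2 -0.4]
1f [ 0.5 -1.3  0.9]
F5f [-0.  -0.2  0.2]
F2f [ 0.2 -0.4  1. ]
F4n [-0.2  0.5  0.1]
F1n [1.8 0.4 4.3]
1.0000000000000002 [-2.61799388  0.          3.00787393]
93 [622.2 -85.8 149.5]
150 [626.  -57.6 198.9]
165 [627.  -50.1 211.9]
190 [628.7 -37.8 233.5]
230 [631.4 -17.9 268.1]
--0
[[-0.01,0,-3.99,0,0,0,0.3],[0,0,-3.98,0,0,0,0.3],[-0.62,-2.38,-3.13,0,0,0.022,0.3],[-0.67,-2.36,-3.12,0,0,0.022,0.3],[-0.72,-2.34,-3.13,0,0,0.022,0.3],[-0.77,-2.33,-3.12,0,0,0.022,0.3],[-0.9,-3.6,0.64,0.052,0.003,0.013,0.3],[-0.94,-3.56,0.82,0.052,0.004,0.013,0.3],[-1,-3.49,0.99,0.053,0.003,0.013,0.3],[-1.04,-3.42,1.18,0.052,0.004,0.013,0.3]]
--10
[[-1.09,-3.35,1.35,0.052,0.004,0.013,0.3],[-1.14,-3.25,1.52,0.052,0.003,0.014,0.3],[-1.19,-3.16,1.68,0.053,0.004,0.013,0.3],[-1.24,-3.04,1.84,0.052,0.003,0.013,0.3],[-1.28,-2.93,2,0.052,0.003,0.013,0.3],[-1.32,-2.8,2.13,0.052,0.004,0.013,0.3]]
end [629.7 -30.3 246.5] [-2.618 -0.     3.008]
```

Emit:
apply_moves --pt "0 0 -1 0 0 0 0.3" --pt "0 0 -2 0 0 0 0.3" --pt "0 0 -3 0 0 0 0.3" --pt "0 0 -3 0 0 0 0.3" --pt "0 0 -2 0 0 0 0.3" --pt "0 0 -1 0 0 0 0.3" --pt "0 0 0 0 0 0 0.3"

```text
t: 7.3
ee_pos: [507.4, 423.1, 227.9]
eef_rot: [3.14, 0.003, -3.054]
ft_force: [-0.3, -0.2, -2.1]
width: 4.7
```

```bash
python3 snap.py w9
python3 - <<'E'
from plan import *
k=np.load('rack.npz');M,t,yaw=k['M'],k['t'],float(k['yaw'])
Q=R.from_matrix(np.stack([-M[:,1],-M[:,0],-M[:,2]],1))
show([([540,330,310],down(np.pi)),(t+M[:,2]*240,Q)],.3,step=35)
E
```

```text
t 7.3 [507.4 423.1 227.9] [ 3.1401e+00  2.8000e-03 -3.0536e+00] [-0.29  0.64 -0.79  1.73  0.53  1.    0.39] F [-0.3  -0.23 -2.1 ] 4.7
--0
[[-0.62,-2.37,-2.1,0,0,0.022,0.3],[-0.67,-2.35,-2.1,0,0.001,0.022,0.3],[-0.72,-2.34,-2.11,0,0,0.022,0.3],[-0.77,-2.33,-2.1,0,0,0.022,0.3],[-0.84,-3.12,0.3,0.048,0.003,0.012,0.3],[-0.87,-3.09,0.45,0.047,0.003,0.012,0.3],[-0.92,-3.05,0.59,0.048,0.004,0.012,0.3],[-0.95,-3.01,0.73,0.047,0.003,0.011,0.3],[-0.99,-2.97,0.87,0.048,0.003,0.012,0.3],[-1.02,-2.9,1.01,0.047,0.003,0.012,0.3]]
--10
[[-1.07,-2.84,1.14,0.048,0.003,0.012,0.3],[-1.1,-2.78,1.27,0.047,0.004,0.012,0.3],[-1.14,-2.69,1.4,0.048,0.003,0.012,0.3],[-1.17,-2.61,1.52,0.047,0.003,0.012,0.3],[-1.21,-2.53,1.63,0.048,0.003,0.012,0.3]]
end [632.  -13.  276.9] [-2.618  0.     3.008]
```

View pics/w9.png

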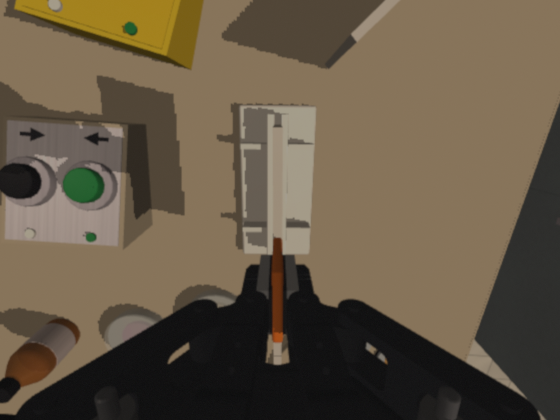

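The carrier is lifted with the load felt, its tab at (278,290), and it has not tilted in the jaws. Moving to the rack.

Emit:
apply_moves --pt "-0.6 -2.4 -2.1 0 0 0.022 0.3" --pt "-0.7 -2.3 -2.1 0 0 0.022 0.3" --pt "-0.7 -2.3 -2.1 0 0 0.022 0.3" --pt "-0.8 -2.3 -2.1 0 0 0.022 0.3" --pt "-0.8 -3.1 0.3 0.048 0.003 0.012 0.3" --pt "-0.9 -3.1 0.4 0.048 0.003 0.012 0.3" --pt "-0.9 -3.1 0.6 0.048 0.003 0.012 0.3" --pt "-1 -3 0.7 0.048 0.003 0.012 0.3" --pt "-1 -3 0.9 0.048 0.003 0.012 0.3" --pt "-1 -2.9 1 0.048 0.003 0.012 0.3"

```text
t: 8.18
ee_pos: [590.1, 141.2, 290.1]
eef_rot: [-2.849, -0.01, 3.068]
ft_force: [0.3, 0.1, -1.0]
width: 4.7
```

Emit:
apply_moves --pt "-1.1 -2.8 1.1 0.048 0.003 0.012 0.3" --pt "-1.1 -2.8 1.3 0.048 0.003 0.012 0.3" --pt "-1.1 -2.7 1.4 0.048 0.003 0.012 0.3" --pt "-1.2 -2.4 1.5 0.048 0.003 0.012 0.3" --pt "-1.2 -1.8 1.3 0.048 0.003 0.012 0.3" --pt "0 0 0 0 0 0 0.3" --pt "0 0 0 0 0 0 0.3"

```text
t: 8.77
ee_pos: [632.8, -3.6, 274.1]
eef_rot: [-2.611, -0.001, 3.006]
ft_force: [-0.1, 0.1, -0.9]
width: 4.8
```

```bash
python3 snap.py w10
cat > rel.py <<'E'
from plan import *
k=np.load('rack.npz');M,t,yaw=k['M'],k['t'],float(k['yaw'])
Q=R.from_matrix(np.stack([-M[:,1],-M[:,0],-M[:,2]],1))
st=get_state();l=M.T@(st['ee_pos']-t);rv=(Rm(st['eef_rot']).inv()*Q).as_rotvec()
print('TCP in rack x,y,z',l.round(1),'to turn',rv.round(4),'F rack',(M.T@st['ft_force']).round(2),'w',round(st['width'],2))
E
python3 rel.py
```

```text
t 8.7667 [632.8  -3.6 274.1] [-2.6113e+00 -1.2000e-03  3.0061e+00] [ 0.03  0.59 -0.56  1.7   0.74  1.37  0.62] F [-0.1   0.13 -0.88] 4.8
TCP in rack x,y,z [-10.3  -0.7 243.7] to turn [-0.0052 -0.0003  0.0001] F rack [-1.31  1.04 -0.92] w 4.77
```

View pics/w10.png

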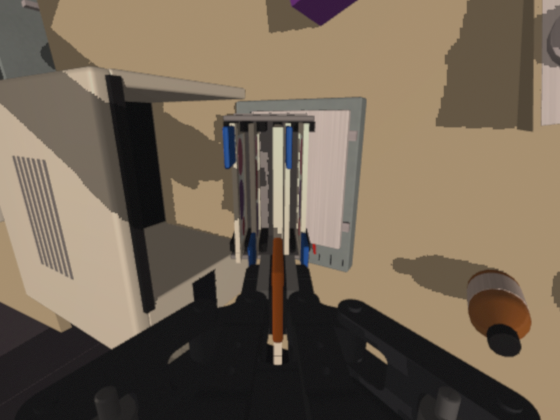

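Run:
```python
from grid import g
g('w10',255,305,118,150,12,'g12');g('w9',250,300,115,145,12,'g13');g('w10',255,305,330,375,10,'g14')
```

```text
(no output)
```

View pics/g12.png

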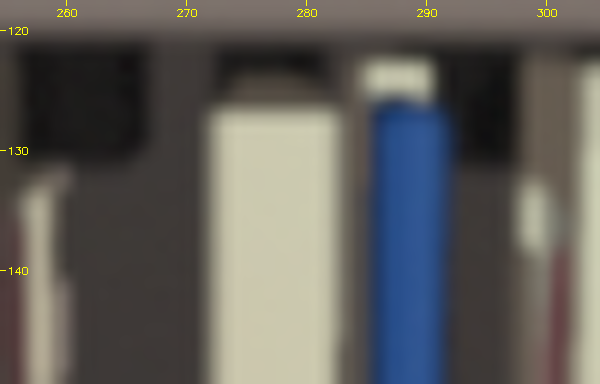

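View pics/g13.png

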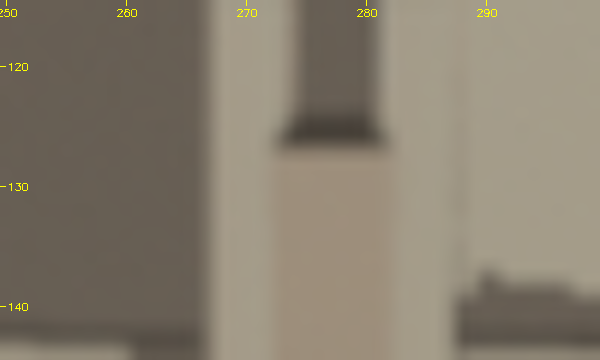

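View pics/g14.png

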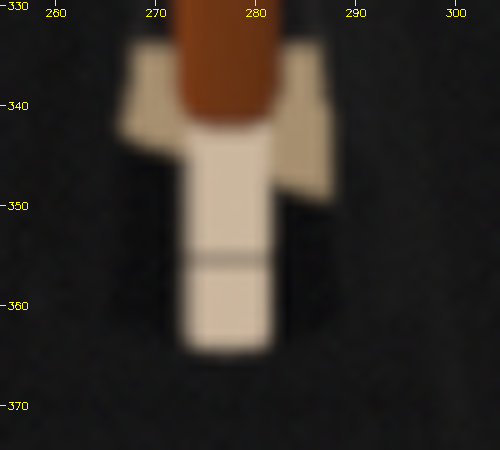

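Run:
```python
from h import *
c=get_calibration('wrist');K=(c['fx'],c['fy'],c['cx'],c['cy']);T=c['T_tool_cam']
for z in(-5,0,3,5,7,9):
    a=onz(K,T,277.2,126.7,z);b=onz(K,T,277.3,364.5,z);print(z,a.round(2),b.round(2),(a-b)[0].round(1),((a+b)/2)[0].round(2))
```

```text
-5 [74.51  0.23 -5.  ] [-59.39   0.28  -5.  ] 133.9 7.56
0 [74.4   0.23  0.  ] [-64.42   0.28   0.  ] 138.8 4.99
3 [74.32  0.23  3.  ] [-67.44   0.28   3.  ] 141.8 3.44
5 [74.28  0.23  5.  ] [-69.45   0.28   5.  ] 143.7 2.41
7 [74.23  0.23  7.  ] [-71.46   0.28   7.  ] 145.7 1.39
9 [74.18  0.23  9.  ] [-73.47   0.28   9.  ] 147.7 0.36
```

Emit:
apply_moves --pt "0 -0.5 0 -0.005 0 0 0.3" --pt "0 -0.5 0 0 0 0 0.3" --pt "0 0 1.5 0 0 0 0.3" --pt "0 0 2.5 0 0 0 0.3" --pt "0 0 2.5 0 0 0 0.3" --pt "0 0 1.2 0 0 0 0.3" --pt "0 0 0 0 0 0 0.3" --pt "0 0 0 0 0 0 0.3"

```text
t: 9.48
ee_pos: [627.1, -49.5, 214.8]
eef_rot: [-2.617, 0.002, 3.007]
ft_force: [0.2, 0.0, -0.7]
width: 4.6
```

```bash
python3 rel.py; python3 snap.py w11
python3 - <<'E'
from h import *
p,d=get_image('scene');cv2.imwrite('pics/s11.png',p[:,:,::-1])
from grid import g
g('w11',200,340,90,260,3.5,'g15');g('s11',110,250,100,250,4,'g16')
E
python3 rel.py
```

```text
TCP in rack x,y,z [ 9.000e-01 -1.000e-01  1.679e+02] to turn [-0.0005  0.001  -0.0016] F rack [-0.43  0.24 -0.61] w 4.58
t 9.4833 [627.1 -49.5 214.8] [-2.6175e+00  1.7000e-03  3.0070e+00] [ 0.08  0.64 -0.53  1.79  0.8   1.24  0.58] F [ 0.25  0.03 -0.74] 4.6
TCP in rack x,y,z [  0.3   0.6 169.6] to turn [ 0.0007  0.0036 -0.0016] F rack [-1.08 -0.02 -0.67] w 4.69
```

View pics/g15.png

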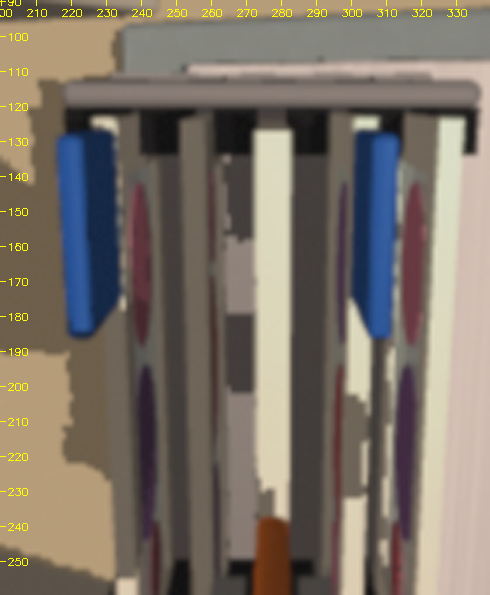

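View pics/g16.png

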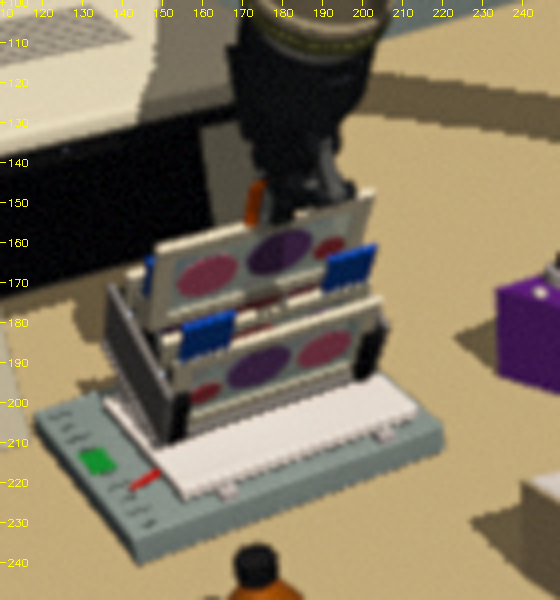

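Emit:
apply_moves --pt "0.1 0 0.5 0 -0.002 0 0.3" --pt "0 0 0.8 0 0 0 0.3" --pt "0 0 0.8 0 0 0 0.3" --pt "0 0 0.6 0 0 0 0.3" --pt "0 0 0 0 0 0 0.3"

```text
t: 10.0
ee_pos: [623.8, -63.9, 190.3]
eef_rot: [-2.616, 0.002, 3.007]
ft_force: [-0.8, 0.0, -1.6]
width: 4.2
```

```bash
python3 rel.py; python3 snap.py w12;python3 -c "
from grid import g
g('w12',200,340,90,260,3.5,'g17')"
```

```text
TCP in rack x,y,z [  1.4  -1.4 139.3] to turn [-0.0018  0.0018 -0.0016] F rack [-0.76 -0.78 -1.43] w 4.23
t 10.0 [623.8 -63.9 190.3] [-2.6162e+00  2.3000e-03  3.0074e+00] [ 0.1   0.66 -0.52  1.82  0.84  1.2   0.56] F [-0.78  0.05 -1.62] 4.2
```

View pics/g17.png

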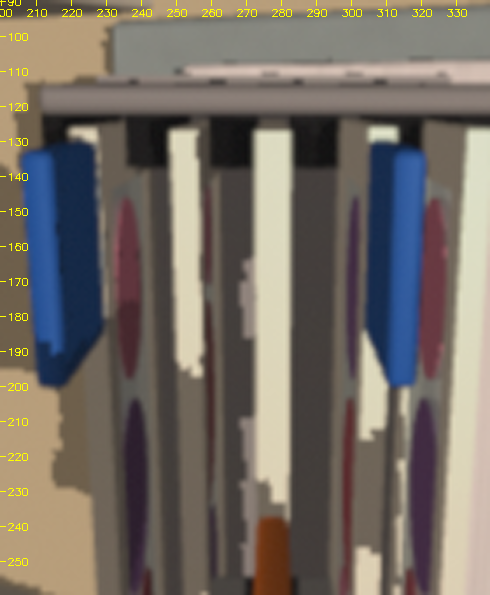

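Emit:
apply_moves --pt "-0.05 0.1 0.5 -0.002 0.002 0 0.3" --pt "0 0 0.8 0 0 0 0.3" --pt "0 0 0.8 0 0 0 0.3" --pt "0 0 0.6 0 0 0 0.3" --pt "0 0 0 0 0 0 0.3"

```text
t: 10.47
ee_pos: [622.6, -76.4, 166.2]
eef_rot: [-2.619, 0.0, 3.006]
ft_force: [-0.0, -1.0, -2.2]
width: 4.8
```

```bash
python3 rel.py
```

```text
TCP in rack x,y,z [  0.2  -0.9 112.2] to turn [ 0.0006 -0.0004 -0.0015] F rack [-0.22  0.09 -2.44] w 4.82
```

Forces stay low. I'll continue in small steps and watch for the floor.

Emit:
apply_moves --pt "0 0 0.5 0 0 0 0.3" --pt "0 0 0.4 0 0 0 0.3" --pt "0 0 0.2 0 0 0 0.3" --pt "0 0 0 0 0 0 0.3"

```text
t: 10.8
ee_pos: [622.5, -80.9, 157.8]
eef_rot: [-2.619, 0.002, 3.007]
ft_force: [-1.3, 0.3, -1.9]
width: 4.6
```

```bash
python3 rel.py
```

```text
TCP in rack x,y,z [-1.000e-01 -4.000e-01  1.026e+02] to turn [ 0.0013  0.0014 -0.0016] F rack [-1.04 -1.28 -1.56] w 4.57
```

Emit:
apply_moves --pt "0 0 0.3 0 0 0 0.3" --pt "0 0 0.2 0 0 0 0.3" --pt "0 0 0 0 0 0 0.3"

```text
t: 11.05
ee_pos: [622.3, -83.3, 153.6]
eef_rot: [-2.619, 0.002, 3.007]
ft_force: [0.5, -0.8, -2.3]
width: 4.8
```

```bash
python3 rel.py
```

```text
TCP in rack x,y,z [-0.1 -0.3 97.8] to turn [ 0.0014  0.0017 -0.0016] F rack [-0.54  0.56 -2.31] w 4.8
```

Emit:
apply_moves --pt "0 0 0.2 0 0 0 0.3" --pt "0 0 0 0 0 0 0.3"

```text
t: 11.22
ee_pos: [622.2, -84.2, 151.9]
eef_rot: [-2.619, 0.002, 3.007]
ft_force: [0.1, -0.3, -0.9]
width: 4.3
```

```bash
python3 rel.py
```

```text
TCP in rack x,y,z [-0.1 -0.3 95.9] to turn [ 0.0013  0.0018 -0.0017] F rack [-0.19  0.15 -0.97] w 4.35
```

Emit:
apply_moves --pt "0 0 0.1 0 0 0 0.3" --pt "0 0 0 0 0 0 0.3"

```text
t: 11.38
ee_pos: [622.2, -84.6, 151.2]
eef_rot: [-2.619, 0.003, 3.007]
ft_force: [-0.8, 0.2, -1.9]
width: 4.4
```

Emit:
apply_moves --pt "0 0 0.1 0 0 0 0.3" --pt "0 0 0 0 0 0 0.3"

```text
t: 11.55
ee_pos: [622.2, -85.1, 150.4]
eef_rot: [-2.619, 0.003, 3.007]
ft_force: [-0.0, 0.2, -1.6]
width: 4.5
```

```bash
python3 rel.py; python3 snap.py w13;python3 -c "
from grid import g
g('w13',180,360,90,300,2.8,'g18')"
```

```text
TCP in rack x,y,z [-0.2 -0.1 94.1] to turn [ 0.0015  0.002  -0.0017] F rack [-0.93 -0.07 -1.3 ] w 4.54
t 11.55 [622.2 -85.1 150.4] [-2.6195e+00  2.6000e-03  3.0074e+00] [ 0.11  0.7  -0.5   1.86  0.89  1.13  0.52] F [-0.05  0.16 -1.58] 4.5
```

View pics/g18.png

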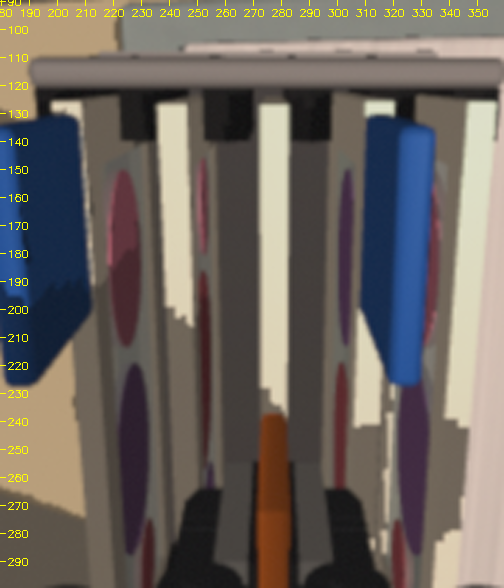

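Emit:
apply_moves --pt "0 0 0.1 0 0 0 0.3" --pt "0 0 0 0 0 0 0.3"

```text
t: 11.77
ee_pos: [622.5, -85.2, 150.0]
eef_rot: [-2.62, 0.003, 3.008]
ft_force: [1.5, 2.0, 3.6]
width: 4.4
```

Emit:
apply_moves --pt "0 0 0.1 0 0 0 0.3" --pt "0 0 0 0 0 0 0.3"

```text
t: 11.93
ee_pos: [622.6, -85.2, 149.9]
eef_rot: [-2.62, 0.004, 3.008]
ft_force: [-0.7, 3.2, 10.0]
width: 3.9
```

Emit:
apply_moves --pt "0 0 0.1 0 0 0 0.3" --pt "0 0 0 0 0 0 0.3"

```text
t: 12.1
ee_pos: [622.6, -85.3, 149.9]
eef_rot: [-2.62, 0.005, 3.008]
ft_force: [-2.7, 5.1, 16.8]
width: 4.4
```

```bash
python3 rel.py
```

```text
TCP in rack x,y,z [-0.3  0.3 93.6] to turn [ 0.0015  0.0044 -0.0022] F rack [ 4.32 -3.35 16.9 ] w 4.44
```

Emit:
apply_moves --pt "0 0 -0.2 0 -0.003 0 0.3" --pt "0 0 0 0 0 0 0.3"

```text
t: 12.27
ee_pos: [622.5, -85.1, 150.2]
eef_rot: [-2.62, 0.006, 3.01]
ft_force: [1.4, 2.4, 4.0]
width: 4.7
```

```bash
python3 rel.py;python3 snap.py w14;python3 -c "
from grid import g
g('w14',180,360,90,300,2.8,'g19')"
```

```text
TCP in rack x,y,z [-0.3  0.2 94. ] to turn [ 0.0018  0.0065 -0.0016] F rack [-0.23  1.06  4.76] w 4.73
t 12.2667 [622.5 -85.1 150.2] [-2.6198  0.0064  3.0097] [ 0.11  0.7  -0.5   1.86  0.89  1.12  0.52] F [1.39 2.41 4.01] 4.7
```

View pics/g19.png

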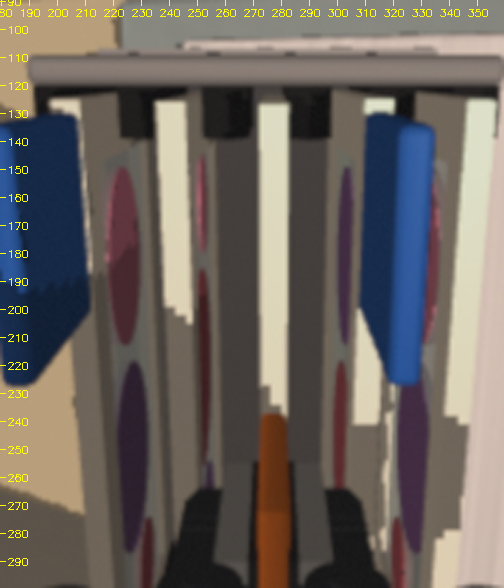

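Emit:
apply_moves --pt "0 0 0 0 0.006 0 0.3" --pt "0 0 0.05 0 0 0 0.3" --pt "0 0 0 0 0 0 0.3"

```text
t: 12.57
ee_pos: [622.8, -85.3, 149.9]
eef_rot: [-2.62, 0.001, 3.006]
ft_force: [1.3, 3.4, 9.0]
width: 4.7
```

```bash
python3 rel.py
```

```text
TCP in rack x,y,z [-0.3  0.5 93.7] to turn [ 0.0017  0.0005 -0.002 ] F rack [1.41 0.81 9.53] w 4.72
```

Seated at 93.7 mm against the expected 93.3, with the floor reaction felt. Releasing with a small opening.

Emit:
apply_moves --pt "0 0 -0.1 0 0 0 0.3" --pt "0 0 0 0 0 0 0.8" --pt "0 0 0 0 0 0 1.4" --pt "0 0 0 0 0 0 2" --pt "0 0 0 0 0 0 2.4" --pt "0 0 0 0 0 0 2.4"

```text
t: 13.07
ee_pos: [621.9, -85.4, 149.7]
eef_rot: [-2.619, -0.001, 3.006]
ft_force: [0.3, -0.7, 0.5]
width: 23.6
```

```bash
python3 rel.py;python3 snap.py w15
```

```text
TCP in rack x,y,z [-0.2 -0.4 93.4] to turn [ 0.0013 -0.0016 -0.0016] F rack [0.79 0.35 0.08] w 23.62
t 13.0667 [621.9 -85.4 149.7] [-2.6193e+00 -6.0000e-04  3.0057e+00] [ 0.11  0.7  -0.5   1.86  0.89  1.13  0.52] F [ 0.27 -0.69  0.46] 23.6
```

View pics/w15.png

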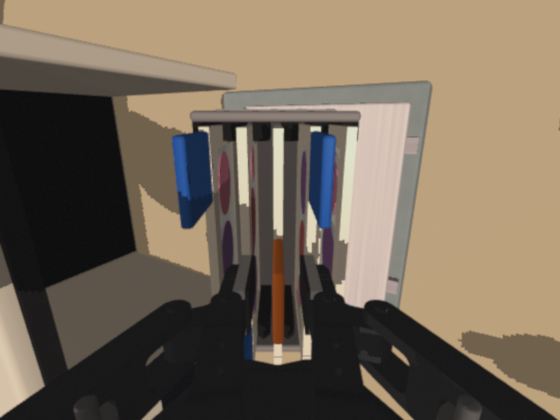

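Emit:
apply_moves --pt "0 0 -1 0 0 0 2.4" --pt "0 0 -2 0 0 0 2.4" --pt "0 0 -3.5 0 0 0 2.4" --pt "0 0 -4 0 0 0 2.4" --pt "0 0 -3 0 0 0 2.4" --pt "0 0 0 0 0 0 2.4"

```text
t: 13.62
ee_pos: [633.4, -13.0, 273.0]
eef_rot: [-2.625, 0.007, 3.01]
ft_force: [1.0, 0.4, -0.2]
width: 24.0
```

```bash
python3 rel.py;python3 snap.py w16
python3 - <<'E'
from h import *
p,d=get_image('scene');cv2.imwrite('pics/s16.png',p[:,:,::-1])
from grid import g
g('w16',200,340,90,290,3,'g20');g('s16',110,250,100,250,4,'g21')
from plan import *
QB=down(np.pi)*R.from_rotvec([0,-np.pi/12,0]);n=np.array([-np.sin(np.pi/12),0,np.cos(np.pi/12)])
show([(np.array([509.4,227,84])+n*130,QB)],0)
E
```

```text
TCP in rack x,y,z [ -2.    1.4 236.8] to turn [ 0.007   0.0077 -0.0015] F rack [-0.6   0.91  0.08] w 24.03
t 13.6167 [633.4 -13.  273. ] [-2.625   0.0075  3.0104] [ 0.05  0.59 -0.56  1.71  0.74  1.34  0.63] F [ 0.97  0.43 -0.23] 24.0
--0
[[2.34,2.76,-0.74,-0.067,-0.036,-0.008,0],[2.3,2.83,-0.64,-0.067,-0.036,-0.008,0],[2.25,2.89,-0.53,-0.067,-0.036,-0.008,0],[2.21,2.93,-0.41,-0.066,-0.036,-0.008,0],[2.17,2.98,-0.3,-0.067,-0.036,-0.007,0],[2.14,3,-0.18,-0.067,-0.036,-0.008,0],[2.12,3.03,-0.05,-0.067,-0.036,-0.008,0],[2.09,3.05,0.08,-0.067,-0.036,-0.008,0]]
end [475.8 227.  209.6] [3.142 0.262 3.141]
```

View pics/g20.png

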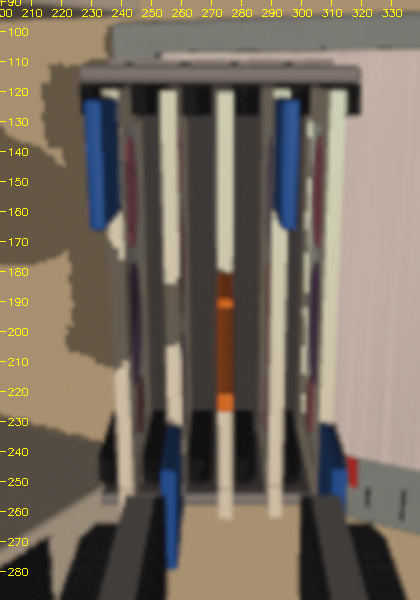

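View pics/g21.png

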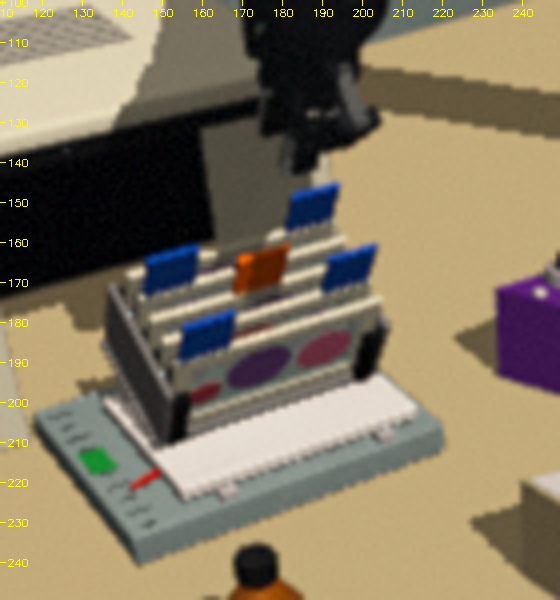

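The carrier is home: the orange tab at scene (175,167) lies level with the blue ones, and its ends line up with its neighbours. Now to the jog button.

Emit:
apply_moves --pt "2.3 2.8 -0.7 -0.067 -0.036 -0.008 0" --pt "2.3 2.8 -0.6 -0.067 -0.036 -0.008 0" --pt "2.3 2.9 -0.5 -0.067 -0.036 -0.008 0" --pt "2.2 2.9 -0.4 -0.067 -0.036 -0.008 0" --pt "2.2 3 -0.3 -0.067 -0.036 -0.008 0" --pt "2.1 3 -0.2 -0.067 -0.036 -0.008 0" --pt "2.1 3 -0.1 -0.067 -0.036 -0.008 0" --pt "2.1 3 0.1 -0.067 -0.036 -0.008 0" --pt "0 0 0 0 0 0 0" --pt "0 0 0 0 0 0 0"

```text
t: 14.55
ee_pos: [473.8, 224.1, 206.9]
eef_rot: [-3.139, 0.257, -3.139]
ft_force: [0.3, -0.0, 0.3]
width: 0.1
```

```bash
python3 snap.py w17; python3 -c "
from grid import g
g('w17',200,400,60,300,2.5,'g22')"
```

```text
t 14.55 [473.8 224.1 206.9] [-3.1394  0.257  -3.1392] [-0.11  0.4  -0.71  2.21  0.86  0.59  0.1 ] F [ 0.3  -0.    0.33] 0.1
```

View pics/w17.png

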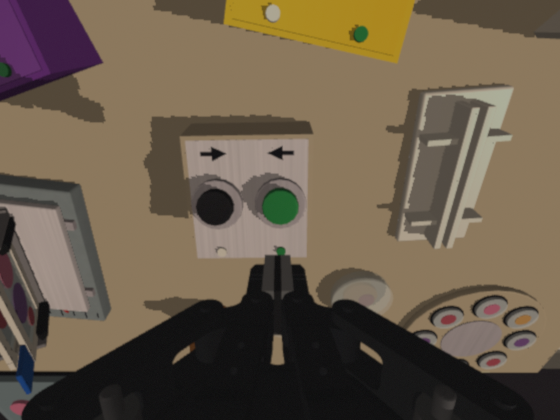

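View pics/g22.png

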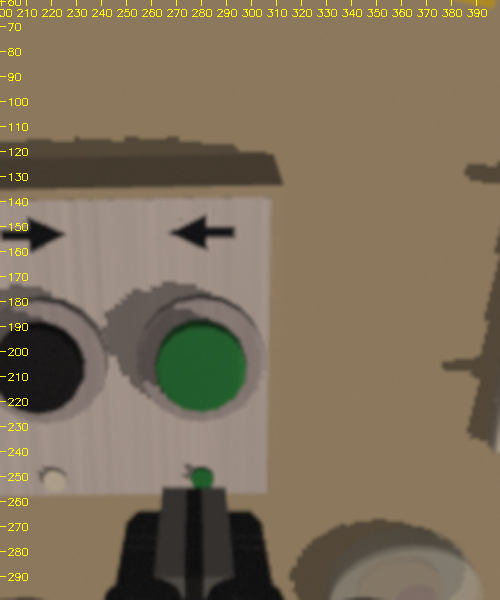

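Run:
```python
from plan import *
V={}
for n in('w1','w3','w4','w17'):
    a=np.load(f'pics/{n}.npz');V[n]=cam('wrist',dict(ee_pos=a['pos'],eef_rot=a['rot']))
Q={'w1':(516.8,86.2),'w3':(130.5,149.5),'w4':(23.5,134.5),'w17':(280,205)}
for ks in(['w1','w3','w4','w17'],['w1','w17'],['w3','w17'],['w4','w17'],['w3','w4']):
    X,e=tri([ray(*V[k],*Q[k]) for k in ks]);print(ks,X.round(1),np.round(e,1))
d=np.load('pics/w17.npz')['d'][200:210,275:286];print(np.median(d),dep(*V['w17'],280,205,float(np.median(d))).round(1))
QB=down(np.pi)*R.from_rotvec([0,-np.pi/12,0]);n=np.array([-np.sin(np.pi/12),0,np.cos(np.pi/12)])
show([(np.array([509.7,226.6,84])+n*25,QB)],0)
```

```text
['w1', 'w3', 'w4', 'w17'] [508.8 226.4  81.9] [0.6 0.9 1.  1.3]
['w1', 'w17'] [508.5 226.6  81.3] [0.8 0.8]
['w3', 'w17'] [509.5 225.9  78.8] [0.3 0.3]
['w4', 'w17'] [508.3 225.7  81.8] [0.8 0.8]
['w3', 'w4'] [508.5 230.   87.8] [0.1 0.1]
279.37894 [506.1 226.1  84.1]
--0
[[-0.07,0.11,3.43,-0.001,-0.001,0,0],[-0.06,0.1,3.43,0,-0.002,0,0],[-0.05,0.1,3.43,-0.001,-0.001,0,0]]
end [503.2 226.6 108.2] [-3.141  0.261 -3.141]
```

Emit:
apply_moves --pt "-0.05 0.1 3.4 0 0 0 0" --pt "-0.05 0.1 3.4 0 -0.002 0 0" --pt "0 0.05 2.6 0 -0.002 0 0" --pt "0 0 0.8 0 0 0 0" --pt "0 0 0 0 0 0 0"

```text
t: 15.02
ee_pos: [503.3, 225.4, 106.7]
eef_rot: [-3.138, 0.26, 3.14]
ft_force: [0.4, -0.3, 1.0]
width: 0.1
```

```bash
cat > btn.py <<'E'
from plan import *
n=np.array([-np.sin(np.pi/12),0,np.cos(np.pi/12)]);st=get_state();B=np.array([508.8,226.4,84.])
d=st['ee_pos']-B;l=Rm(st['eef_rot']).inv().apply(d);QB=down(np.pi)*R.from_rotvec([0,-np.pi/12,0])
print('t',st['t'],'tool-frame offset from button',l.round(1),'along n',round(d@n,1),'turn',(Rm(st['eef_rot']).inv()*QB).as_rotvec().round(4),'F.n',round(st['ft_force']@n,2),st['ft_force'].round(1))
E
python3 btn.py; python3 snap.py w18
```

```text
t 15.0167 tool-frame offset from button [ -0.5  -1.1 -23.3] along n 23.3 turn [-0.0038 -0.0022 -0.0019] F.n 0.85 [ 0.4 -0.3  1. ]
t 15.0167 [503.3 225.4 106.7] [-3.1384  0.2596  3.1396] [-0.25  0.57 -0.51  2.25  1.24  0.45 -0.26] F [ 0.42 -0.26  1.  ] 0.1
```

View pics/w18.png

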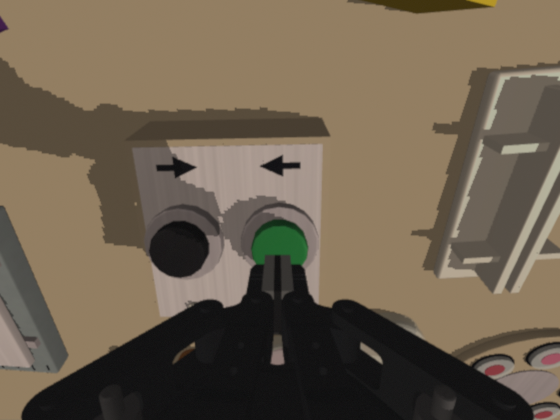

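Emit:
apply_moves --pt "0 0.1 1 -0.004 -0.002 -0.002 0" --pt "0 0 0.7 0 0 0 0" --pt "0 0 0 0 0 0 0"

```text
t: 15.32
ee_pos: [508.0, 227.5, 93.1]
eef_rot: [3.139, 0.265, -3.141]
ft_force: [0.4, -0.3, 0.9]
width: 0.1
```

```bash
python3 btn.py
```

```text
t 15.3167 tool-frame offset from button [-1.6  1.1 -9. ] along n 9.0 turn [0.003  0.0035 0.0002] F.n 0.74 [ 0.4 -0.3  0.9]
```

Emit:
apply_moves --pt "0 0 0.2 0 0 0 0" --pt "0 0 0 0 0 0 0"

```text
t: 15.48
ee_pos: [508.2, 227.9, 91.8]
eef_rot: [3.138, 0.266, -3.141]
ft_force: [-0.6, -0.2, -0.4]
width: 0.4
```

```bash
python3 btn.py
```

```text
t 15.4833 tool-frame offset from button [-1.4  1.5 -7.7] along n 7.7 turn [0.0038 0.004  0.0006] F.n -0.29 [-0.6 -0.2 -0.4]
```

Emit:
apply_moves --pt "0 -0.1 0.2 0.003 0.003 0 0" --pt "0 0 0.15 0 0 0 0" --pt "0 0 0 0 0 0 0"

```text
t: 15.73
ee_pos: [508.8, 227.1, 87.9]
eef_rot: [3.141, 0.262, -3.14]
ft_force: [0.3, -0.3, 0.1]
width: 0.2
```

```bash
python3 btn.py
```

```text
t 15.7333 tool-frame offset from button [-1.   0.7 -3.7] along n 3.8 turn [0.0009 0.0004 0.0012] F.n 0.01 [ 0.3 -0.3  0.1]
```

Emit:
apply_moves --pt "0 0 0.15 0 0 0 0" --pt "0 0 0 0 0 0 0"

```text
t: 15.9
ee_pos: [509.0, 227.3, 86.2]
eef_rot: [3.141, 0.262, -3.14]
ft_force: [0.0, -0.0, -0.5]
width: 0.1
```

```bash
python3 btn.py
```

```text
t 15.9 tool-frame offset from button [-0.7  0.9 -2.1] along n 2.1 turn [0.0009 0.0001 0.0017] F.n -0.49 [ 0.  -0.  -0.5]
```

Emit:
apply_moves --pt "0 0 0.1 0 0 0 0" --pt "0 0 0 0 0 0 0"

```text
t: 16.07
ee_pos: [509.2, 227.3, 85.3]
eef_rot: [3.141, 0.262, -3.14]
ft_force: [0.3, -0.1, 0.1]
width: -0.4
```

Emit:
apply_moves --pt "0 0 0.1 0 0 0 0" --pt "0 0 0 0 0 0 0"

```text
t: 16.23
ee_pos: [509.5, 227.3, 84.3]
eef_rot: [3.141, 0.262, -3.14]
ft_force: [0.4, 0.1, 2.3]
width: 0.2
```

```bash
python3 btn.py
```

```text
t 16.2333 tool-frame offset from button [-0.7  0.9 -0.1] along n 0.1 turn [0.001  0.0001 0.0017] F.n 2.12 [0.4 0.1 2.3]
```

Emit:
apply_moves --pt "0 0 0.5 0 0 0 0" --pt "0 0 0.5 0 0 0 0" --pt "0 0 0 0 0 0 0" --pt "0 0 0 0 0 0 0" --pt "0 0 0 0 0 0 0" --pt "0 0 0 0 0 0 0"

```text
t: 16.73
ee_pos: [511.5, 227.5, 77.3]
eef_rot: [3.141, 0.266, -3.139]
ft_force: [-18.0, -6.5, 47.9]
width: -0.2
```

```bash
cat > ptr.py <<'E'
from h import *
import sys
from plan import *
p,d=get_image('scene');cv2.imwrite(f'pics/{sys.argv[1]}.png',p[:,:,::-1])
K,T=cam('scene')
h=cv2.cvtColor(p,cv2.COLOR_RGB2HSV)
for nm,lo,hi in(('red',(0,150,90),(8,255,255)),('band',(45,90,50),(80,255,255))):
    m=cv2.inRange(h,lo,hi);m2=np.zeros_like(m);m2[205:235,118:158]=m[205:235,118:158]
    n,l,s,c=cv2.connectedComponentsWithStats(m2)
    for i in range(1,n):
        if s[i][4]>4: print(nm,s[i].tolist(),c[i].round(1),onz(K,T,*c[i],25).round(1))
E
python3 btn.py; python3 ptr.py p1
```

```text
t 16.7333 tool-frame offset from button [-0.9  1.1  7.2] along n -7.2 turn [0.0015 0.0038 0.0028] F.n 50.93 [-18.   -6.5  47.9]
red [142, 216, 7, 5, 13] [145.5 218. ] [ 714.5 -111.5   25. ]
band [130, 212, 9, 7, 45] [133.9 214.9] [ 729.6 -147.    25. ]
```

Emit:
apply_moves --pt "0 0 -0.15 0 0 0 0" --pt "0 0 0 0 0 0 0"

```text
t: 16.95
ee_pos: [511.4, 227.5, 77.6]
eef_rot: [3.141, 0.264, -3.139]
ft_force: [-10.3, -4.3, 29.9]
width: -0.2
```

```bash
python3 btn.py; python3 ptr.py p2
```

```text
t 16.95 tool-frame offset from button [-0.9  1.1  6.8] along n -6.8 turn [0.0015 0.0023 0.0023] F.n 31.51 [-10.3  -4.3  29.9]
red [142, 215, 7, 5, 12] [145.7 217.1] [ 711.8 -115.    25. ]
band [130, 212, 9, 7, 45] [133.9 214.9] [ 729.6 -147.    25. ]
```

Emit:
apply_moves --pt "0 0 -0.05 0 0 0 0" --pt "0 0 0 0 0 0 0" --pt "0 0 0 0 0 0 0" --pt "0 0 0 0 0 0 0" --pt "0 0 0 0 0 0 0" --pt "0 0 0 0 0 0 0" --pt "0 0 0 0 0 0 0" --pt "0 0 0 0 0 0 0" --pt "0 0 0 0 0 0 0" --pt "0 0 0 0 0 0 0"

```text
t: 17.83
ee_pos: [511.3, 227.5, 77.7]
eef_rot: [3.141, 0.264, -3.139]
ft_force: [-8.6, -3.4, 24.8]
width: 0.4
```

```bash
python3 btn.py; python3 ptr.py p3
```

```text
t 17.8333 tool-frame offset from button [-0.8  1.1  6.7] along n -6.7 turn [0.0013 0.0019 0.0022] F.n 26.14 [-8.6 -3.4 24.8]
red [140, 213, 7, 5, 10] [143.4 215.2] [ 711.6 -127.5   25. ]
band [130, 212, 9, 7, 45] [133.9 214.9] [ 729.6 -147.    25. ]
```

Emit:
apply_moves --pt "0 0 0 0 0 0 0" --pt "0 0 0 0 0 0 0" --pt "0 0 0 0 0 0 0" --pt "0 0 0 0 0 0 0" --pt "0 0 0 0 0 0 0" --pt "0 0 0 0 0 0 0" --pt "0 0 0 0 0 0 0" --pt "0 0 0 0 0 0 0" --pt "0 0 0 0 0 0 0" --pt "0 0 0 0 0 0 0"

```text
t: 18.72
ee_pos: [511.3, 227.4, 77.7]
eef_rot: [3.141, 0.264, -3.139]
ft_force: [-8.6, -3.3, 24.9]
width: 0.0
```

```bash
python3 btn.py; python3 ptr.py p4; python3 -c "
from grid import g
g('p4',105,205,150,240,7,'g23')"
```

```text
t 18.7167 tool-frame offset from button [-0.8  1.   6.7] along n -6.7 turn [0.0012 0.0019 0.0022] F.n 26.27 [-8.6 -3.3 24.9]
red [139, 212, 6, 4, 10] [141.8 213.5] [ 710.4 -138.1   25. ]
band [130, 212, 8, 7, 42] [133.6 214.8] [ 730.  -147.9   25. ]
```

View pics/g23.png

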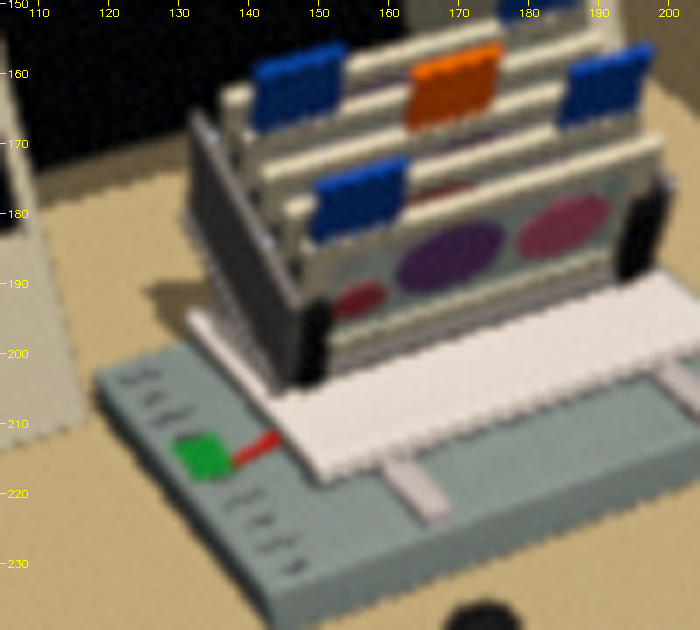

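Emit:
apply_moves --pt "0 0 0 0 0 0 0" --pt "0 0 0 0 0 0 0" --pt "0 0 0 0 0 0 0" --pt "0 0 0 0 0 0 0" --pt "0 0 0 0 0 0 0" --pt "0 0 0 0 0 0 0" --pt "0 0 0 0 0 0 0" --pt "0 0 0 0 0 0 0" --pt "0 0 0 0 0 0 0"

```text
t: 19.52
ee_pos: [511.4, 227.5, 77.7]
eef_rot: [3.141, 0.264, -3.139]
ft_force: [-8.8, -3.1, 24.7]
width: 0.1
```

```bash
python3 btn.py; python3 ptr.py p5; python3 -c "
from grid import g
g('p5',105,205,150,240,7,'g24')"
```

```text
t 19.5167 tool-frame offset from button [-0.8  1.   6.7] along n -6.7 turn [0.0013 0.0019 0.0022] F.n 26.14 [-8.8 -3.1 24.7]
red [137, 210, 6, 4, 10] [139.9 211.8] [ 709.9 -149.4   25. ]
band [130, 212, 9, 7, 43] [133.8 215. ] [ 730.3 -146.5   25. ]
```

View pics/g24.png

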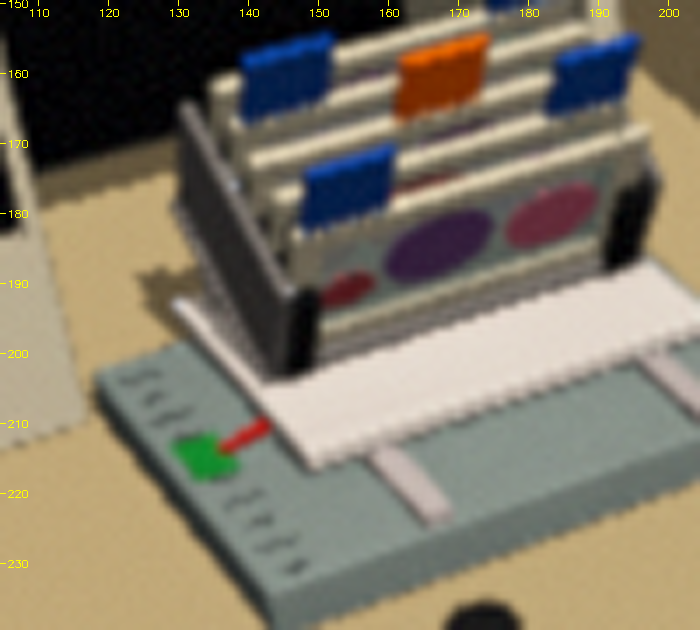

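The pointer tip at (135.5,214) is near the middle of the band. Releasing now.

Emit:
apply_moves --pt "0 0 -2.5 0 0 0 0" --pt "0 0 -3.5 0 0 0 0" --pt "0 0 -3 0 0 0 0" --pt "0 0 -2 0 0 0 0" --pt "0 0 0 0 0 0 0" --pt "0 0 0 0 0 0 0" --pt "0 0 0 0 0 0 0" --pt "0 0 0 0 0 0 0"

```text
t: 20.23
ee_pos: [483.0, 226.7, 181.7]
eef_rot: [-3.141, 0.261, -3.14]
ft_force: [0.8, 0.3, -0.3]
width: -0.2
```

```bash
python3 btn.py; python3 ptr.py p6
python3 - <<'E'
from grid import g
g('p6',105,205,150,240,7,'g25')
from h import *
p,d=get_image('top');cv2.imwrite('pics/top6.png',p[:,:,::-1])
E
python3 snap.py w19
```

```text
t 20.2333 tool-frame offset from button [  -0.3    0.3 -101.1] along n 101.1 turn [ 0.0001 -0.0013  0.0015] F.n -0.49 [ 0.8  0.3 -0.3]
red [137, 209, 6, 5, 10] [140.  210.8] [ 707.1 -153.7   25. ]
band [130, 212, 9, 7, 41] [133.7 215. ] [ 730.6 -146.8   25. ]
t 20.3333 [482.9 226.9 181.7] [-3.1413  0.2601 -3.1397] [-0.17  0.44 -0.63  2.23  0.93  0.54  0.03] F [ 0.34 -0.    0.12] 0.2
```

View pics/g25.png

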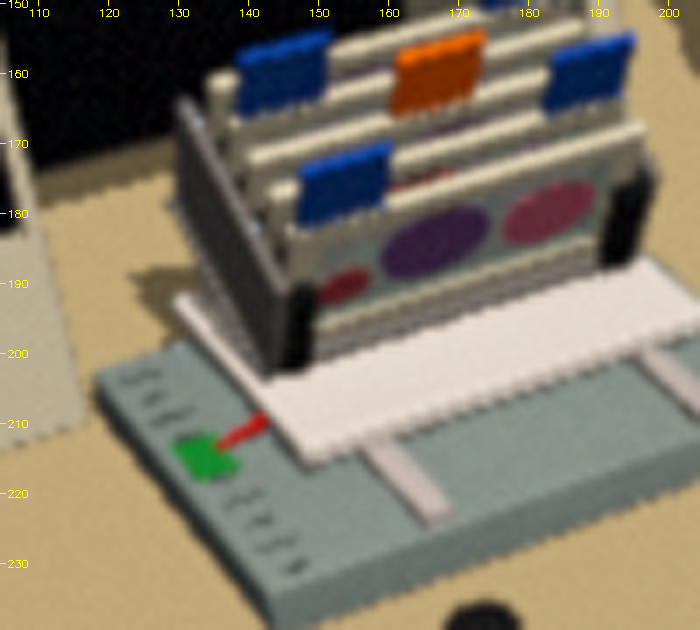

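View pics/top6.png

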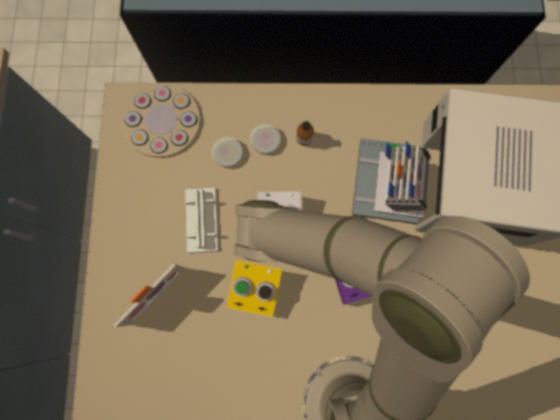

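View pics/p6.png

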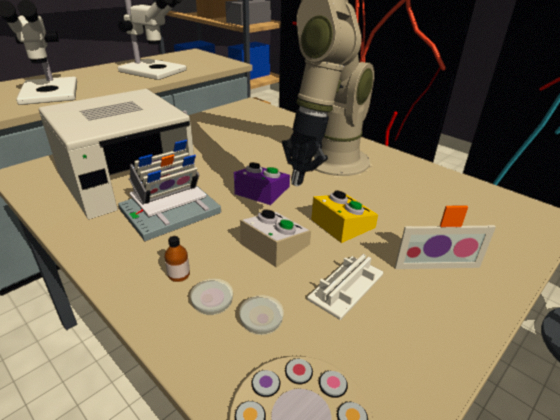

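Emit:
apply_moves --pt "0 0 -1 0 0 0 0" --pt "0 0 0 0 0 0 0" --pt "0 0 0 0 0 0 0" --pt "0 0 0 0 0 0 0"

```text
t: 20.72
ee_pos: [480.5, 227.1, 192.1]
eef_rot: [3.141, 0.262, -3.14]
ft_force: [0.3, 1.3, -0.7]
width: -0.2
```

```bash
python3 ptr.py p7; python3 btn.py; python3 -c "
from station import *
print(get_state()['joint_vel'].round(3)); print(finish_job())"
```

```text
red [137, 209, 6, 5, 10] [140.  210.8] [ 707.1 -153.7   25. ]
band [130, 212, 9, 7, 41] [133.7 215. ] [ 730.6 -146.8   25. ]
t 20.7667 tool-frame offset from button [  -0.6    0.7 -111.7] along n 111.7 turn [ 0.0007 -0.0003  0.0017] F.n -0.45 [ 1.3 -0.3 -0.1]
[ 0.001 -0.001 -0.003 -0.001 -0.003  0.001  0.004]
the job is handed in; nothing more can be done
None
```

I moved the small orange-tabbed carrier from the white stand into the empty third slot, then ran the rack into the green band with the jog button. The job was handed in at about 20.8 s, with the arm clear of everything.

- **Carrier:** I lowered it until the slot floor pushed back, at 93.7 mm on the tool against about 93.3 mm expected. The push reached about 17 N while finding the floor and about 9.5 N just before the release steps. After release its edges and tab lay level with the neighbouring carriers.
- **Jog button:** I held the green button down without a break for about 3.2 s. The last two pictures show the pointer stopped just past the middle of the band, at about 0.050 m by eye.
- **Bystanders:** in the last pictures the dishes, the bottle, the other carriers and the look-alikes are where they were.

**What disagreed:**
- **Press force:** it briefly reached about 51 N at the fingertips when the button hit its end stop. I cut it to 26–31 N without letting the button up. It was the fingers and not the gripper body, and below the 120 N wrist limit, but firmer than I meant.
- **Heights:** the wrist camera read about 3 mm low at the stand, so I went by contact when seating the carrier and pressing the button.
- **Grasp approach:** the first descent ended about 5 mm off to the side. I corrected it before closing the fingers.

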